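Unstack and kit the channel parts at an electronics bench

TASK

Take the two crossed stacks apart and lay the kit out: put the green module in the green-rimmed tray, the orange module in the orange-rimmed tray and the bare aluminium channel, open side up, in the blue-rimmed tray, each flat on its outline and lined up with it. Then set the blue channel, open side down, level on the aluminium channel in the same direction, ends about even and shifted a little sideways so that the two interlock, one side wall of each inside the other. Let go of everything, and do not disturb the bottle, the screwdriver or the connector shell.

Things in the scene. Friction and masses are not known exactly. Their poses are not given: they have to be found in the camera images.
- module_green: loose solid green electronics module, a block 100 (its x) x 40 (its y) x 28 (z) mm with black stripes on its long sides, about 0.2 kg. Origin: centre of its underside; x along its length, z up. At the start it lies on the bench as the bottom of one stack.
- module_orange: loose solid orange electronics module, a block 100 (its x) x 40 (its y) x 28 (z) mm with black stripes on its long sides, about 0.2 kg. Origin: centre of its underside; x along its length, z up. At the start it lies crosswise on the green module or on the aluminium channel.
- channel_up: loose bare aluminium U-channel, open side up: 100 long (x) x 40 wide outside (y) x 28 high mm, 4 mm walls, ends open, 0.1 kg. Origin: centre of its underside; x along it, z up. Starts on the bench as the bottom of a stack. Interlocked, the blue channel is parallel to it, shifted 12 mm along its y to either side (4 to 20 fits), one foot on its web: level, blue origin 4 mm above this one
- channel_down: loose blue U-channel, same section (100 x 40 x 28 mm, 4 mm walls), open side down, 0.12 kg. Centred on its web stands a black block 40 (x) x 24 (y) x 24 mm to grip it by (top 52 mm above the origin). Origin: centre of its underside, between the feet of its walls; x along it, z up. Starts crosswise on the green module or on the aluminium channel (if so, set it aside on free bench first)
- tray_green: a fixed kitting tray, 120 x 120 mm, black floor 3 mm thick with a green rim (4 mm wide, top 9 mm above the bench). A 100 x 40 mm outline in the same colour on the floor marks where the green module lies: centred, its long side along the tray's x axis. Origin: centre of the tray on the bench surface (the floor's top is at z = 3 mm); z up
- tray_orange: a fixed kitting tray, 120 x 120 mm, black floor 3 mm thick with an orange rim (4 mm wide, top 9 mm above the bench). A 100 x 40 mm outline in the same colour on the floor marks where the orange module lies: centred, its long side along the tray's x axis. Origin: centre of the tray on the bench surface (the floor's top is at z = 3 mm); z up
- tray_blue: a fixed kitting tray, 120 x 120 mm, black floor 3 mm thick with a blue rim (4 mm wide, top 9 mm above the bench). A 100 x 40 mm outline in the same colour on the floor marks where the aluminium channel lies: centred, its long side along the tray's x axis. Origin: centre of the tray on the bench surface (the floor's top is at z = 3 mm); z up
- shell: bystander: loose olive connector shell, stepped cylinder 30 mm in diameter and 30 mm high, standing; origin: centre of its underside
- bottle: bystander: loose blue bottle with a white cap, 42 mm in diameter and 100 mm high, standing; origin: centre of its underside
- driver: bystander: loose red-handled screwdriver, 170 mm long, lying; origin: its underside near mid-length
Not all that is in view belongs to the job. What is shaped like the tray_blue but purple or red is not meant. There is more than one size of the module_green; the one meant has the size given above.

How it is judged:
By the outcome, as a careful person would: the job done as asked, in the order asked, and still so for the second after the job is handed in, with the robot touching nothing.
It also fails if it takes over 144 s, if anything falls off the work surface, if the arm or the gripper's body presses on something with over 40 N, if the wrist force passes 120 N, or if a joint passes its speed limit or range.

ROBOT

A 6-joint arm with a two-finger parallel gripper is mounted at the origin on the work surface. World frame = base frame: x ahead of the robot, y to its left, z up, the work surface at z = 0. Lengths are in m, angles in rad, forces in N, time in s.
With the tool pointing down it reaches from about 0.275 to 0.875 m from the base axis. Payload 12.5 kg.
Tool frame: the origin (TCP) lies at the very end of the fingers, on their centre line; the grasp point (between the pads) lies robot.pinch_z behind it (robot.pinch_z is the distance from the TCP to the grasp point, in m); z points along the fingers, x is the direction in which the jaws open and shut, and the axes are right-handed (so a half turn about z gives the same grasp; the last joint's range is limited). The gripper opens to 85 mm and grips with 20 to 120 N. Pads are 22 mm wide; open, the fingers measure 114 mm over their backs; the gripper's body (76 mm by 85 mm) begins 54 mm behind the grasp point. The pads swing forward as they close: fully open they stand 13 mm farther back than shut.
Start: joints at [-1.389, 0.351, 1.652, -0, 1.139, -0.085], TCP at [0.145, -0.531, 0.231] pointing down, gripper open.
Joint ranges: [-2.75, 2.75], [-0.79, 2.1], [0.01, 2.65], [-1.57, 4.71], [0.07, 3.14], [-2.87, 2.87]. Speed limits (rad/s): [2.22, 2.22, 2.79, 3.14, 3.14, 3.14].

INTERFACE

Orientations are given as a unit quaternion [w, x, y, z].
In Python, from station import robot gives the robot as it stands.
- The arm moves only by the tool jog_arm, never from a script. Its argument "commands" is a list that holds one entry, the list of rows, each a list of 7 numbers: the shift along the tool's x, y, z in mm, then the turn, a rotation vector about the tool's x, y, z in degrees, then the opening, from -1 (shut) to 1 (fully open), so that 0 is half open. A call has 1 to 12 rows; each row shifts and turns the commanded pose from where the row before left it, along the tool's axes as they then stand; what a row does not reach is not made up. A row lasts 1/12 s, in which the tool goes at most 41.7 mm and 7.16 degrees, less where a joint would pass 70% of its speed; a pose out of reach is approached as far as the arm can. A call is refused whole if a number of a shift passes 41.7 or a number of a turn 7.16, either way. A call with a gripper value outside its range is refused whole. The fingers move at their own pace and stop on an object; "grip_force" is the grip in N (left out, the last holds). Time passes only in rows, so rows that do not move let the fingers close. It gives the time, the measured TCP pose, the force and the opening at its end, in the units of the state.
- robot.get_obs(): the state, without advancing time (a new reading comes with each control period).
- robot.camera(name): name is "scene" or "top" or "wrist"; returns the picture (480x640x3 uint8, red, green, blue); there is no depth.
- robot.camera_info(name): a dict with "camera_matrix" (3x3 intrinsics, pixels), "D" ([k1, k2, p1, p2, k3] as OpenCV has them; the pictures are not rectified), "R" (3x3) and "t" (3): a world point X has camera coordinates R X + t. Camera axes: x right, y down, z forward; pixel columns grow to the right and rows downward; lengths in m; the calibration is good to about 2 mm. A picture is of the moment at which its call begins: read the wrist's pose just before it. camera_info takes no time and is no camera call; for the wrist camera it gives the pose at the moment of the call.
- robot.job_done(): hands the job in, once; it reports no verdict.
The state is a dict: "time": time; "joint_positions": joint angles; "joint_velocities": joint speeds; "effort": joint torques, N m; "ee_pos": TCP position; "ee_rot": TCP orientation; "contact_force": force on the tool from outside, world axes, zero at the start; "torque": the same for the moment, N m; "finger_gap": finger opening in m.
Only numpy, scipy, OpenCV 4.12 (cv2) and the standard library are available. Lean on these libraries where they do the work, as an engineer would, in place of code of your own. Each camera call takes 0.05 s, during which the arm holds its last target. There are 200 camera calls.

## Working session

There is one attempt and no reset: what is moved stays moved. The work goes in short steps, Python scripts to look and compute and a tool call to move; the robot and the scene stay as the last step left them, time stands still between calls to the robot, and variables do not carry over. Pictures are saved under pics/ and viewed, about 12 in all and at most 16, crops included, and the job is handed in when it is done.

Besides the shell and the picture viewer there is one more tool, called after "Call:" as name(argument=value, ...) on one line, values as JSON. jog_arm: Moves the arm, as the interface text tells. Its arguments: {"type":"object","properties":{"commands":{"type":"array","items":{"type":"array","items":{"type":"array","items":{"type":"number"}}}},"grip_force":{"type":"number"}},"required":["commands"]}

```bash
ls; mkdir -p pics; python3 - <<'E'
from station import robot
import cv2, numpy as np
for n in("top","scene"):
    im=robot.camera(n); cv2.imwrite(f"pics/{n}0.png",im[:,:,::-1])
    i=robot.camera_info(n); print(n,i)
print(robot.get_obs(), robot.pinch_z)
E
```

```text
pics
top {'camera_matrix': array([[466.07774354,   0.        , 326.69759187],
       [  0.        , 466.07774354, 241.36166881],
       [  0.        ,   0.        ,   1.        ]]), 'D': array([0.01037628, 0.        , 0.        , 0.        , 0.        ]), 'R': array([[-0.01746388, -0.99926853, -0.03402099],
       [-0.99760389,  0.0196928 , -0.06632249],
       [ 0.06694395,  0.03278122, -0.99721808]]), 't': array([0.05158292, 0.46859316, 1.15090527])}
scene {'camera_matrix': array([[515.89260814,   0.        , 326.86871454],
       [  0.        , 515.89260814, 247.48285266],
       [  0.        ,   0.        ,   1.        ]]), 'D': array([-0.12928348,  0.        ,  0.        ,  0.        ,  0.        ]), 'R': array([[ 0.49936808,  0.86619067, -0.01858087],
       [ 0.62250696, -0.37363312, -0.68766517],
       [-0.60259158,  0.33183132, -0.72579017]]), 't': array([-0.25974205, -0.2279014 ,  1.42445981])}
{'time': 0.1, 'joint_positions': array([-1.38861676e+00,  3.51188589e-01,  1.65235807e+00,  2.91306637e-06,
        1.13907312e+00, -8.46048717e-02]), 'joint_velocities': array([ 0.00044042, -0.00124492, -0.00272491,  0.00062329, -0.00085153,
       -0.00134505]), 'effort': array([ 2.81305074e-04, -5.06831610e+01, -2.91876072e+01, -1.54167797e-04,
        2.62020039e-03,  2.10812232e-05]), 'ee_pos': array([ 0.14496703, -0.53025025,  0.2308096 ]), 'ee_rot': array([-3.45983334e-04,  7.94867752e-01, -6.06782492e-01, -3.79534920e-04]), 'contact_force': array([ 0.97101831,  0.47106675, -0.8143371 ]), 'torque': array([-0.01588073, -0.04569548,  0.01496829]), 'finger_gap': 0.08523754823349582} 0.0187
```

View pics/top0.png

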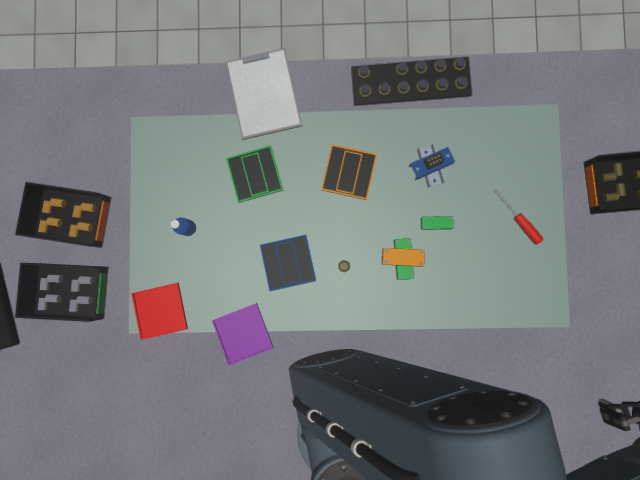

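View pics/scene0.png

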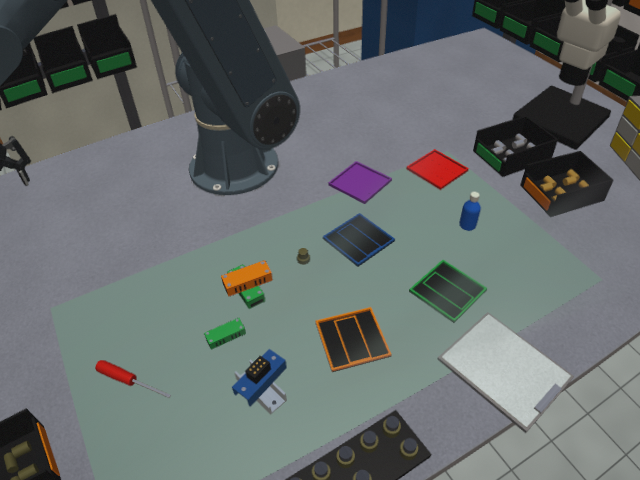

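The top picture shows these candidates:
- **Green module:** the block under orange at (404,258), about 41 px long. The loose green block at (437,223), about 32 px, is the smaller decoy.
- **Orange module:** (404,257).
- **Blue channel with black block:** (432,162), crossed on the aluminium channel below it.
- **Trays:** green (255,174), orange (349,172), blue (288,263). The purple (243,333) and red (160,310) ones are decoys.
- **Bystanders:** bottle (183,227), shell (344,266), driver (520,218).

```bash
cat > h.py <<'E'
from station import robot
import cv2, numpy as np
from scipy.spatial.transform import Rotation as Rn
HUE={'green':(45,75),'orange':(9,20),'blue':(105,122)}
def world(i,px,z):
    n=cv2.undistortPoints(np.float64(px).reshape(-1,1,2),i["camera_matrix"],i["D"]).reshape(-1,2)
    d=np.c_[n,np.ones(len(n))]@i["R"]; c=-i["R"].T@i["t"]
    return c[:2]+d[:,:2]*((z-c[2])/d[:,2])[:,None]
def proj(i,P): return cv2.projectPoints(np.float64(P).reshape(-1,1,3),cv2.Rodrigues(i["R"])[0],i["t"],i["camera_matrix"],i["D"])[0].reshape(-1,2)
def mask(im,col,s=110,v=60,vmax=255):
    a,b=HUE[col]; return cv2.inRange(cv2.cvtColor(im,cv2.COLOR_RGB2HSV),(a,s,v),(b,255,vmax))
def rects(i,m,z,amin=100):
    """external contours -> (centre xy, long, short mm, angle deg of long side, pixel)"""
    out=[]
    for c in cv2.findContours(m,cv2.RETR_EXTERNAL,cv2.CHAIN_APPROX_NONE)[0]:
        if cv2.contourArea(c)<amin: continue
        (x,y),(w,h),a=cv2.minAreaRect((world(i,c.reshape(-1,2),z)*1000).astype(np.float32))
        if w<h: w,h,a=h,w,a+90
        out.append((round(x,1),round(y,1),round(w,1),round(h,1),round((a+90)%180-90,1),c.reshape(-1,2).mean(0).round()))
    return out
def look(name,fn=None):
    i=robot.camera_info(name); im=robot.camera(name)
    if fn: cv2.imwrite(f"pics/{fn}.png",im[:,:,::-1])
    return i,im
def tool():
    o=robot.get_obs(); q=o["ee_rot"]; R=Rn.from_quat([q[1],q[2],q[3],q[0]]).as_matrix()
    return o,R
def go(x,y,z,ang=None):
    """mm target; ang = world direction (deg) for the jaw axis; prints tool shift and z turn + tilt"""
    o,R=tool(); p=o["ee_pos"]*1000; d=R.T@(np.array([x,y,z])-p)
    cur=np.degrees(np.arctan2(R[1,0],R[0,0])); t=0 if ang is None else (ang-cur+90)%180-90
    print("t",round(o["time"],2),"at",p.round(1),"jaw",cur.round(1),"j6",np.degrees(o["joint_positions"][5]).round(0),
      "SHIFT(tool axes now)",d.round(1),"TURN z tool",round(-t,2),"tilt",R[:,2].round(4),"gap",round(o["finger_gap"]*1000,1),"F",o["contact_force"].round(1))
E
python3 - <<'E'
from h import *
i=robot.camera_info("top"); im=cv2.imread("pics/top0.png")[:,:,::-1].copy()
for c,z in(("green",.009),("orange",.009),("blue",.009),("green",.028),("orange",.056),("blue",.056)):
    print(c,z); [print("  ",r) for r in rects(i,mask(im,c),z)]
go(0,0,0)
o,R=tool(); print(R.round(3)); w=robot.camera_info("wrist"); print(w, -w["R"].T@w["t"])
E
```

```text
green 0.009
   (390.8, -150.9, 39.7, 32.4, 89.0, array([405., 272.]))
   (460.9, -146.8, 37.5, 22.6, 88.9, array([403., 243.]))
   (513.1, -234.2, 74.9, 30.2, 88.8, array([439., 222.]))
   (647.5, 226.5, 119.2, 119.2, -75.3, array([254., 174.]))
orange 0.009
   (427.9, -147.6, 104.2, 41.5, 85.8, array([403., 257.]))
   (514.5, 675.3, 57.1, 35.9, -89.1, array([ 79., 228.]))
   (529.5, 756.0, 64.1, 35.0, -70.5, array([ 49., 224.]))
   (565.7, 668.6, 64.1, 34.8, -72.7, array([ 82., 209.]))
   (535.4, 619.6, 104.5, 20.2, -9.8, array([101., 221.]))
   (576.5, 745.5, 59.6, 38.9, 88.8, array([ 52., 205.]))
   (596.4, -616.6, 106.8, 21.3, 4.1, array([591., 186.]))
   (647.0, -15.6, 119.9, 119.9, 76.2, array([349., 172.]))
blue 0.009
   (517.9, 415.3, 38.7, 38.4, 88.8, array([181., 226.]))
   (665.2, -227.3, 103.3, 41.4, -67.2, array([432., 162.]))
green 0.028
   (390.8, -148.4, 39.0, 31.9, 89.0, array([405., 272.]))
   (459.7, -144.3, 36.9, 22.2, 88.9, array([403., 243.]))
   (511.2, -230.4, 73.7, 29.7, 88.8, array([439., 222.]))
   (643.3, 222.9, 117.3, 117.2, -75.3, array([254., 174.]))
or
[... 648 characters left out ...]
-5.0 SHIFT(tool axes now) [-5.495e+02  1.000e-01  2.314e+02] TURN z tool 0 tilt [-2.e-04  1.e-03 -1.e+00] gap 85.2 F [ 1.   0.5 -0.8]
[[ 0.264 -0.965 -0.   ]
 [-0.965 -0.264  0.001]
 [-0.001 -0.    -1.   ]]
{'camera_matrix': array([[401.13746233,   0.        , 326.95063326],
       [  0.        , 401.13746233, 238.6092684 ],
       [  0.        ,   0.        ,   1.        ]]), 'D': array([-0.01530464,  0.        ,  0.        ,  0.        ,  0.        ]), 'R': array([[ 0.26411545, -0.96449058, -0.00097325],
       [-0.91610891, -0.25118198,  0.31249332],
       [-0.30164133, -0.08164271, -0.94991946]]), 't': array([-0.55039376, -0.04217738,  0.38066164])} [ 0.22155171 -0.51036555  0.37424238]
```

```bash
python3 - <<'E'
from h import *
go(426,-141,230,-4.2)
im=cv2.imread("pics/top0.png"); cv2.imwrite("pics/crop1.png",cv2.resize(im[130:290,220:560],(800,376),interpolation=cv2.INTER_CUBIC))
E
```

```text
t 0.1 at [ 145.  -530.3  230.8] jaw -74.7 j6 -5.0 SHIFT(tool axes now) [-301.4 -373.7    1.2] TURN z tool -70.51 tilt [-2.e-04  1.e-03 -1.e+00] gap 85.2 F [ 1.   0.5 -0.8]
```

View pics/crop1.png

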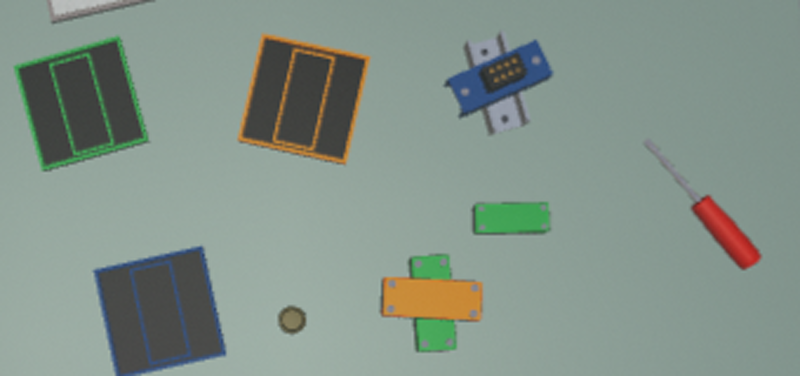

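The crop confirms the choices. The 100 mm green module lies under the orange at crop (432,300), and the loose block at (512,218) is only 74 x 30 mm. The blue channel with the black block at (500,75) lies across the aluminium channel.

Call:
jog_arm(commands=[[[-25, -31, 0, 0, 0, 0, 1], [-25, -31, 0, 0, 0, 0, 1], [-25, -31, 0, 0, 0, 0, 1], [-25, -31, 0, 0, 0, 0, 1], [-25, -31, 0, 0, 0, 0, 1], [-25, -31, 0, 0, 0, 0, 1], [-25, -31, 0, 0, 0, 0, 1], [-25, -31, 0, 0, 0, 0, 1], [-25, -31, 0, 0, 0, 0, 1], [-25, -31, 0, 0, 0, 0, 1], [-25, -31, 0, 0, 0, 0, 1], [-25, -31, 0, 0, 0, 0, 1]]])

```text
time: 1.1
ee_pos: [0.4254, -0.1411, 0.2313]
ee_rot: [0.0, 0.795, -0.607, -0.0]
contact_force: [0.6, -1.5, -0.4]
finger_gap: 0.0855
```

Call:
jog_arm(commands=[[[0, 0, 0, 0, 0, -7.1, 1], [0, 0, 0, 0, 0, -7.1, 1], [0, 0, 0, 0, 0, -7.1, 1], [0, 0, 0, 0, 0, -7.1, 1], [0, 0, 0, 0, 0, -7.1, 1], [0, 0, 0, 0, 0, -7.1, 1], [0, 0, 0, 0, 0, -7.1, 1], [0, 0, 0, 0, 0, -7.1, 1], [0, 0, 0, 0, 0, -7.1, 1], [0, 0, 0, 0, 0, -6.6, 1]]])

```text
time: 1.93
ee_pos: [0.4246, -0.143, 0.2311]
ee_rot: [-0.0, 0.999, -0.034, -0.0]
contact_force: [0.5, -0.4, 0.1]
finger_gap: 0.0853
```

```bash
python3 - <<'E'
from h import *
go(426.4,-141.5,230,-4.2)
i,im=look("wrist","w1")
for c,z in(("orange",.056),("green",.028),("blue",.009)):
    print(c,z); [print("  ",r) for r in rects(i,mask(im,c),z,400)]
E
```

```text
t 1.93 at [ 424.6 -143.   231.1] jaw -3.9 j6 -21.0 SHIFT(tool axes now) [ 1.7 -1.6  1.1] TURN z tool 0.34 tilt [-4.e-04  2.e-04 -1.e+00] gap 85.3 F [ 0.5 -0.4  0.1]
orange 0.056
   (427.4, -142.5, 100.3, 39.6, 86.2, array([331., 205.]))
   (630.3, -6.9, 53.7, 6.3, -12.8, array([606.,   5.]))
   (613.8, -42.4, 106.5, 62.8, -13.5, array([567.,  64.]))
green 0.028
   (511.1, -229.2, 77.3, 30.7, 89.9, array([426., 283.]))
   (390.6, -148.5, 43.2, 33.1, -88.1, array([290., 208.]))
   (459.2, -146.5, 39.8, 19.2, 85.8, array([367., 201.]))
blue 0.009
   (686.7, -235.4, 127.1, 52.2, -64.1, array([594., 272.]))
```

View pics/w1.png

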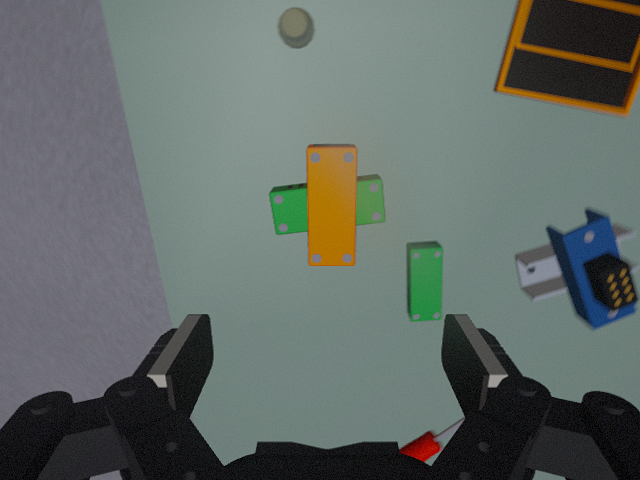

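The wrist view agrees with the top view to about 1 mm: orange at (331,205), green ends at (290,208) and (367,201), decoy green at (426,283). Next is the descent onto orange, staying above green's top.

Call:
jog_arm(commands=[[[2, -1, 30, 0, 0, 0, 0.6], [0, 0, 38, 0, 0, 0, 0.6], [0, 0, 38, 0, 0, 0, 0.6], [0, 0, 38, 0, 0, 0, 0.6], [0, 0, 30, 0, 0, 0, 0.6], [0, 0, 15, 0, 0, 0, 0.6], [0, 0, 6, 0, 0, 0, 0.6], [0, 0, 0, 0, 0, 0, 0.6]]])

```text
time: 2.65
ee_pos: [0.4262, -0.1419, 0.0353]
ee_rot: [-0.0, 0.999, -0.038, -0.001]
contact_force: [0.1, 0.9, 0.1]
finger_gap: 0.0685
```

Call:
jog_arm(commands=[[[0, 0, 0, 0, 0, 0, -0.4], [0, 0, 0, 0, 0, 0, -0.4], [0, 0, 0, 0, 0, 0, -0.4], [0, 0, 0, 0, 0, 0, -0.4], [0, 0, 0, 0, 0, 0, -0.4], [0, 0, 0, 0, 0, 0, -0.4], [0, 0, 0, 0, 0, 0, -0.4], [0, 0, 0, 0, 0, 0, -0.4]]], grip_force=40)

```text
time: 3.32
ee_pos: [0.4276, -0.1425, 0.0377]
ee_rot: [0.0, 0.999, -0.037, 0.001]
contact_force: [-0.3, 0.8, 5.6]
finger_gap: 0.0388
```

Call:
jog_arm(commands=[[[0, 0, -5, 0, 0, 0, -0.4], [0, 0, -20, 0, 0, 0, -0.4], [0, 0, -30, 0, 0, 0, -0.4], [0, 0, -30, 0, 0, 0, -0.4], [0, 0, -15, 0, 0, 0, -0.4], [0, 0, 0, 0, 0, 0, -0.4]]])

```text
time: 3.82
ee_pos: [0.4284, -0.1429, 0.14]
ee_rot: [0.001, 0.999, -0.037, 0.003]
contact_force: [0.9, -0.6, -1.4]
finger_gap: 0.0388
```

```bash
python3 - <<'E'
from h import *
go(540,-80,150,76.2-90)
i,im=look("wrist","w2")
for c,z in(("orange",.009),("green",.028)):
    print(c,z); [print("  ",r) for r in rects(i,mask(im,c),z,400)]
i,im=look("top")
for c,z in(("orange",.009),("green",.028)):
    print(c,z); [print("  ",r) for r in rects(i,mask(im,c),z,100)]
E
```

```text
t 3.82 at [ 428.4 -142.9  140. ] jaw -4.2 j6 -20.0 SHIFT(tool axes now) [106.7 -70.9  -9.5] TURN z tool 9.58 tilt [ 0.006  -0.0027 -1.    ] gap 38.8 F [ 0.9 -0.6 -1.4]
orange 0.009
   (421.9, -234.0, 229.0, 87.7, 85.7, array([327., 321.]))
   (612.1, -44.4, 68.7, 52.1, -14.0, array([587.,  57.]))
green 0.028
   (508.4, -223.4, 77.7, 33.3, 89.8, array([447., 321.]))
   (380.2, -146.8, 45.4, 14.5, 85.8, array([257., 244.]))
orange 0.009
   (514.5, 675.3, 57.1, 35.9, -89.1, array([ 79., 228.]))
   (529.5, 756.0, 64.1, 35.0, -70.5, array([ 49., 224.]))
   (565.6, 669.0, 63.3, 34.8, -72.7, array([ 82., 209.]))
   (535.4, 619.5, 104.5, 20.4, -9.8, array([101., 221.]))
   (576.5, 745.5, 59.6, 38.9, 88.8, array([ 52., 205.]))
   (596.2, -616.8, 107.0, 21.1, 4.2, array([591., 186.]))
   (647.0, -15.6, 119.9, 119.9, 76.2, array([349., 172.]))
green 0.028
   (511.1, -230.5, 73.4, 29.7, 88.8, array([440., 221.]))
   (643.3, 222.9, 117.3, 117.2, -75.3, array([254., 174.]))
```

Orange is held with a gap of 38.8 mm. The fingertips reach about 9 mm past the TCP at this gap, so I'll allow for that. Next: carry to the orange tray at (647,-15.6), long side at -13.8°.

Call:
jog_arm(commands=[[[15, -10, 0, 0, 0, 0, -0.4], [26, -18, 0, 0, 0, 0, -0.4], [26, -18, 0, 0, 0, 0, -0.4], [26, -18, 0, 0, 0, 0, -0.4], [26, -18, 0, 0, 0, 0, -0.4], [26, -18, 0, 0, 0, 0, -0.4], [26, -18, 0, 0, 0, 0, -0.4], [25, -16, 0, 0, 0, 0, -0.4], [12.7, -8.9, 0, 0, 0, 0, -0.4], [0, 0, 0, 0, 0, 0, -0.4]]])

```text
time: 4.75
ee_pos: [0.6467, -0.0132, 0.1337]
ee_rot: [-0.0, 0.999, -0.036, -0.001]
contact_force: [1.0, -0.7, -2.6]
finger_gap: 0.0391
```

Call:
jog_arm(commands=[[[0, 0, 0, 0, 0, -6.7, -0.4], [0, 0, 0, 0, 0, -6.7, -0.4], [0, 0, 0, 0, 0, -6.7, -0.4], [0, 0, 0, 0, 0, -6.7, -0.4], [0, 0, 0, 0, 0, -6.7, -0.4], [0, 0, 0, 0, 0, -6.7, -0.4], [0, 0, 0, 0, 0, -6.7, -0.4], [0, 0, 0, 0, 0, -6.7, -0.4], [0, 0, 0, 0, 0, -6.7, -0.4], [0, 0, 0, 0, 0, -6.7, -0.4], [0, 0, 0, 0, 0, -6.7, -0.4], [0, 0, 0, 0, 0, -6.7, -0.4]]])

```text
time: 5.75
ee_pos: [0.6442, -0.0153, 0.1343]
ee_rot: [-0.001, 0.785, 0.619, -0.001]
contact_force: [0.7, 0.2, -2.9]
finger_gap: 0.0392
```

Call:
jog_arm(commands=[[[0, 0, 0, 0, 0, 0, -0.4], [0, 0, 0, 0, 0, 0, -0.4]]])

```text
time: 5.92
ee_pos: [0.6446, -0.0153, 0.1349]
ee_rot: [-0.001, 0.788, 0.615, -0.001]
contact_force: [-0.7, -0.2, -2.5]
finger_gap: 0.0395
```

```bash
python3 - <<'E'
from h import *
go(647,-15.6,13,76.2)
i,im=look("wrist","w3")
print(world(i,[[320,240]],.009), proj(i,[.647,-.0156,.003]))
E
```

```text
t 5.92 at [644.6 -15.3 134.9] jaw 76.0 j6 -81.0 SHIFT(tool axes now) [  0.3   2.7 121.9] TURN z tool -0.24 tilt [-2.2e-03  2.0e-04 -1.0e+00] gap 39.5 F [-0.7 -0.2 -2.5]
[[ 0.65137317 -0.02336948]] [[329.1318366  229.26593264]]
```

View pics/w3.png

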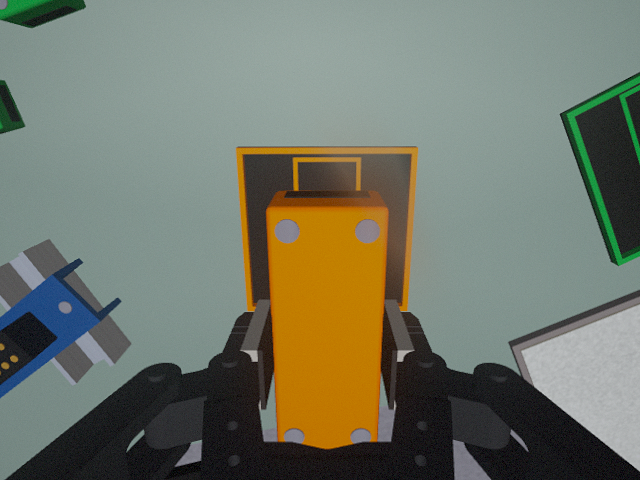

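```bash
python3 - <<'E'
from h import *
i=robot.camera_info("wrist")
a=np.radians(-13.8);u=np.array([np.cos(a),np.sin(a)]);v=np.array([-u[1],u[0]]);c=np.array([.647,-.0156])
w=world(i,[[237,147],[417,147]],.009)-c; print("rim corners in tray frame",(w@np.c_[u,v]*1000).round(1),"exp +-60")
w=world(i,[[293,157],[361,158]],.003)-c; print("outline corners",(w@np.c_[u,v]*1000).round(1),"exp +-50,+-20")
t=np.array([.6446,-.0153])
for z in(.149,.153,.157):
  w=world(i,[[269,209],[386,209],[285,447],[378,447]],z)-t; print(z,(w@np.c_[u,v]*1000).round(1))
E
```

```text
rim corners in tray frame [[-58.4 -60.5]
 [-57.9  58.1]] exp +-60
outline corners [[-51.  -24.3]
 [-50.1  21.9]] exp +-50,+-20
0.149 [[-48.4 -20.2]
 [-48.2  18.7]
 [ 52.3 -18.6]
 [ 52.5  19.7]]
0.153 [[-49.4 -19.6]
 [-49.2  18.1]
 [ 48.3 -18.1]
 [ 48.4  19.1]]
0.157 [[-50.4 -19. ]
 [-50.2  17.5]
 [ 44.2 -17.5]
 [ 44.3  18.4]]
```

Call:
jog_arm(commands=[[[-0.4, 3.2, 20, 0, 0, -0.2, -0.4], [0, 0, 30, 0, 0, 0, -0.4], [0, 0, 30, 0, 0, 0, -0.4], [0, 0, 25, 0, 0, 0, -0.4], [0, 0, 8, 0, 0, 0, -0.4], [0, 0, 4, 0, 0, 0, -0.4], [0, 0, 0, 0, 0, 0, -0.4], [0, 0, 0, 0, 0, 0, -0.4]]])

```text
time: 6.63
ee_pos: [0.6493, -0.0163, 0.0207]
ee_rot: [0.001, 0.786, 0.618, 0.001]
contact_force: [0.2, -1.0, -3.1]
finger_gap: 0.039
```

```bash
python3 - <<'E'
from h import *
go(647.6,-16.4,13,76.2)
i,im=look("wrist","w4")
E
```

```text
t 6.63 at [649.3 -16.3  20.7] jaw 76.3 j6 -82.0 SHIFT(tool axes now) [-0.5 -1.7  7.7] TURN z tool 0.13 tilt [ 2.e-03 -1.e-04 -1.e+00] gap 39.0 F [ 0.2 -1.  -3.1]
```

View pics/w4.png

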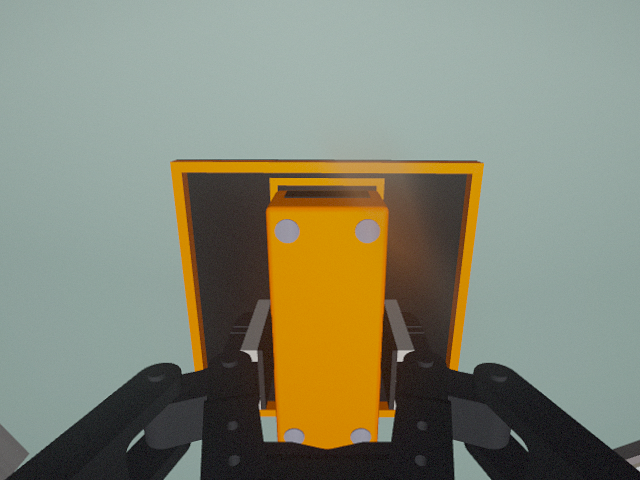

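```bash
python3 - <<'E'
from h import *
i=robot.camera_info("wrist")
o,R=tool(); t=o["ee_pos"][:2]; u=R[:2,1]; v=R[:2,0]
f=lambda p,z:((world(i,p,z)-t)@np.c_[u,v]*1000).round(1).tolist()
print("outline",f([[270,179],[385,179],[261,416],[392,416]],.003))
print("rim",f([[171,161],[484,163]],.009))
for z in(.037,.039,.041): print(z,f([[269,209],[386,209],[285,447],[378,447]],z))
E
```

```text
outline [[-53.1, -24.3], [-53.1, 22.1], [65.4, -34.1], [65.4, 31.2]]
rim [[-61.1, -61.2], [-60.4, 59.1]]
0.037 [[-49.2, -20.2], [-49.2, 18.0], [50.1, -18.3], [50.1, 19.5]]
0.039 [[-49.7, -19.9], [-49.7, 17.7], [48.1, -18.0], [48.1, 19.1]]
0.041 [[-50.2, -19.6], [-50.2, 17.4], [46.0, -17.7], [46.0, 18.8]]
```

Call:
jog_arm(commands=[[[-0.5, -1.1, 3, 0, 0, 0, -0.4], [0, 0, 3, 0, 0, 0, -0.4], [0, 0, 1.5, 0, 0, 0, -0.4], [0, 0, 0, 0, 0, 0, -0.4], [0, 0, 0, 0, 0, 0, -0.4]]])

```text
time: 7.1
ee_pos: [0.6475, -0.0164, 0.0128]
ee_rot: [0.0, 0.786, 0.618, 0.0]
contact_force: [-3.5, 1.0, 6.9]
finger_gap: 0.039
```

Call:
jog_arm(commands=[[[0, 0, 0, 0, 0, 0, 0.2], [0, 0, 0, 0, 0, 0, 0.3], [0, 0, 0, 0, 0, 0, 0.3], [0, 0, -20, 0, 0, 0, 0.4], [0, 0, -35, 0, 0, 0, 0.5], [0, 0, -40, 0, 0, 0, 0.5], [0, 0, -40, 0, 0, 0, 0.5], [0, 0, -40, 0, 0, 0, 0.6], [0, 0, -30, 0, 0, 0, 0.6], [0, 0, 0, 0, 0, 0, 0.6], [0, 0, 0, 0, 0, 0, 0.6]]])

```text
time: 8.02
ee_pos: [0.648, -0.0165, 0.2186]
ee_rot: [0.001, 0.786, 0.618, 0.001]
contact_force: [-0.3, -0.2, -0.6]
finger_gap: 0.0683
```

```bash
python3 - <<'E'
from h import *
i,im=look("wrist","w5")
v=(0,1,2)
print([ (c,rects(i,mask(im,c,s),z,400)) for c,s,z in(("orange",110,.031),("orange",110,.009))])
i,im=look("top","t5")
for c,z in(("orange",.009),("green",.028)):
    print(c,z); [print("  ",r) for r in rects(i,mask(im,c),z,100)]
# blue tray: low saturation
hsv=cv2.cvtColor(im,cv2.COLOR_RGB2HSV); m=cv2.inRange(hsv,(100,60,30),(125,255,255)); m=cv2.morphologyEx(m,cv2.MORPH_CLOSE,np.ones((3,3)))
print([r for r in rects(i,m,.009)])
go(428,-146.8,205,89-90)
E
```

```text
[('orange', [(643.0, -16.6, 112.6, 112.3, -13.9, array([327., 195.]))]), ('orange', [(648.0, -17.7, 120.1, 119.8, -13.9, array([327., 195.]))])]
orange 0.009
   (514.5, 675.3, 57.1, 35.9, -89.1, array([ 79., 228.]))
   (529.5, 756.0, 64.1, 35.0, -70.5, array([ 49., 224.]))
   (566.3, 668.6, 65.1, 35.0, -70.5, array([ 82., 209.]))
   (535.4, 619.3, 104.5, 20.3, -9.6, array([101., 221.]))
   (576.5, 745.5, 59.6, 38.9, 88.8, array([ 52., 205.]))
   (596.2, -617.0, 107.3, 21.6, 4.1, array([591., 186.]))
green 0.028
   (422.8, -146.2, 98.2, 39.2, 2.8, array([404., 260.]))
   (511.2, -230.4, 73.7, 29.7, 88.8, array([438., 223.]))
   (643.3, 222.9, 117.3, 117.3, -75.3, array([254., 174.]))
[(414.4, 163.4, 121.0, 80.2, 11.4, array([274., 261.])), (514.5, 405.8, 57.9, 41.9, 70.6, array([184., 227.])), (664.7, -226.4, 105.9, 44.2, -67.2, array([432., 163.]))]
t 8.12 at [646.8 -16.4 215.7] jaw 76.4 j6 -82.0 SHIFT(tool axes now) [-178.3 -182.    11. ] TURN z tool 77.38 tilt [-1.6e-03  1.0e-04 -1.0e+00] gap 68.2 F [ 0.7  0.6 -1.1]
```

View pics/w5.png

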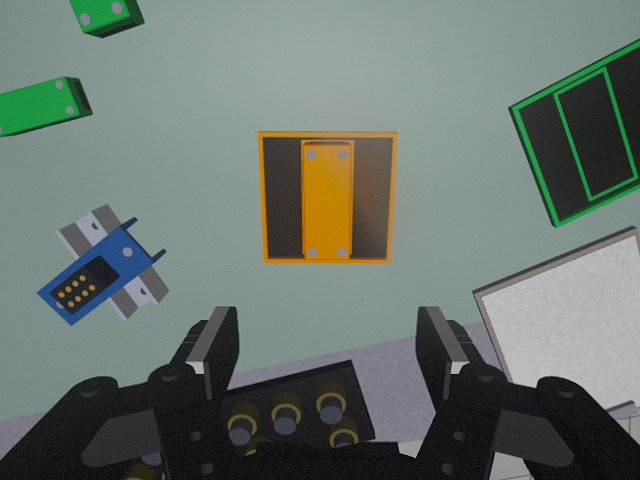

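Orange sits centred on its outline at (327,200). The green module is now fully visible at (422.8,-146.2), 98 x 39 mm at 2.8°. Going to it next.

Call:
jog_arm(commands=[[[-9, -9, 0, 0, 0, -2, 0.6], [-18, -19, 0, 0, 0, 0, 0.6], [-20, -21, 0, 0, 0, 0, 0.6], [-20, -21, 0, 0, 0, 0, 0.6], [-20, -21, 0, 0, 0, 0, 0.6], [-20, -21, 0, 0, 0, 0, 0.6], [-20, -21, 0, 0, 0, 0, 0.6], [-20, -21, 0, 0, 0, 0, 0.6], [-20, -21, 0, 0, 0, 0, 0.6], [-12, -12, 0, 0, 0, -7, 0.6], [0, 0, 0, 0, 0, -7, 0.6], [0, 0, 0, 0, 0, 0, 0.6]]])

```text
time: 9.12
ee_pos: [0.4268, -0.154, 0.2157]
ee_rot: [-0.001, 0.691, 0.723, -0.0]
contact_force: [0.6, -0.9, 0.3]
finger_gap: 0.0684
```

```bash
python3 - <<'E'
from h import *
go(423,-146.5,16,92.8)
i,im=look("wrist")
for c,z in(("orange",.056),("green",.028)):
    print(c,z); [print("  ",r) for r in rects(i,mask(im,c),z,400)]
E
```

```text
t 9.12 at [ 426.8 -154.   215.7] jaw 92.6 j6 -118.0 SHIFT(tool axes now) [  7.4  -3.  199.7] TURN z tool -0.18 tilt [-0.002  0.001 -1.   ] gap 68.4 F [ 0.6 -0.9  0.3]
orange 0.056
   (601.7, -66.5, 110.8, 47.3, -13.9, array([404., 412.]))
green 0.028
   (505.3, -232.2, 76.2, 37.7, 89.7, array([238., 285.]))
   (422.8, -148.5, 100.2, 39.3, 2.9, array([335., 201.]))
```

Call:
jog_arm(commands=[[[3, -1.5, 15, 0, 0, 0, 0.6], [3.7, -2, 35, 0, 0, 0, 0.6], [0, 0, 40, 0, 0, 0, 0.6], [0, 0, 40, 0, 0, 0, 0.6], [0, 0, 35, 0, 0, 0, 0.6], [0, 0, 20, 0, 0, 0, 0.6], [0, 0, 10, 0, 0, 0, 0.6], [0, 0, 3, 0, 0, 0, 0.6], [0, 0, 0, 0, 0, 0, 0.6]]])

```text
time: 9.92
ee_pos: [0.4242, -0.147, 0.0186]
ee_rot: [-0.0, 0.693, 0.721, -0.0]
contact_force: [-0.4, -0.1, 0.4]
finger_gap: 0.0682
```

Call:
jog_arm(commands=[[[0, 0, 0, 0, 0, 0, -0.4], [0, 0, 0, 0, 0, 0, -0.4], [0, 0, 0, 0, 0, 0, -0.4], [0, 0, 0, 0, 0, 0, -0.4], [0, 0, 0, 0, 0, 0, -0.4], [0, 0, 0, 0, 0, 0, -0.4], [0, 0, 0, 0, 0, 0, -0.4], [0, 0, 0, 0, 0, 0, -0.4]]])

```text
time: 10.58
ee_pos: [0.4248, -0.1474, 0.0202]
ee_rot: [0.001, 0.692, 0.722, 0.0]
contact_force: [-1.2, 2.1, 7.0]
finger_gap: 0.0389
```

Call:
jog_arm(commands=[[[0, 0, -5, 0, 0, 0, -0.4], [0, 0, -20, 0, 0, 0, -0.4], [0, 0, -35, 0, 0, 0, -0.4], [0, 0, -40, 0, 0, 0, -0.4], [0, 0, -30, 0, 0, 0, -0.4], [0, 0, -10, 0, 0, 0, -0.4], [0, 0, 0, 0, 0, 0, -0.4]]])

```text
time: 11.17
ee_pos: [0.4252, -0.1477, 0.1615]
ee_rot: [0.003, 0.692, 0.722, 0.001]
contact_force: [0.8, 0.4, -3.0]
finger_gap: 0.0386
```

```bash
python3 - <<'E'
from h import *
go(647.5,226,150,104.7)
E
```

```text
t 11.17 at [ 425.2 -147.7  161.5] jaw 92.4 j6 -117.0 SHIFT(tool axes now) [364.2 237.6  11.7] TURN z tool -12.33 tilt [ 0.005  -0.0023 -1.    ] gap 38.6 F [ 0.8  0.4 -3. ]
```

Call:
jog_arm(commands=[[[18, 12, 0, 0, 0, 0, -0.4], [31, 20, 0, 0, 0, 0, -0.4], [34, 22, 0, 0, 0, 0, -0.4], [34, 22, 0, 0, 0, 0, -0.4], [34, 22, 0, 0, 0, 0, -0.4], [34, 22, 0, 0, 0, 0, -0.4], [34, 22, 0, 0, 0, 0, -0.4], [34, 22, 0, 0, 0, 0, -0.4], [34, 22, 0, 0, 0, 0, -0.4], [34, 22, 0, 0, 0, 0, -0.4], [31, 20, 0, 0, 0, 0, -0.4], [12, 9, 0, 0, 0, 0, -0.4]]])

```text
time: 12.17
ee_pos: [0.646, 0.2302, 0.1558]
ee_rot: [-0.001, 0.691, 0.722, -0.001]
contact_force: [0.3, -0.7, -1.2]
finger_gap: 0.0388
```

Call:
jog_arm(commands=[[[0, 0, 20, 0, 0, -6, -0.4], [0, 0, 20, 0, 0, -6.3, -0.4], [0, 0, 20, 0, 0, 0, -0.4], [0, 0, 0, 0, 0, 0, -0.4], [0, 0, 0, 0, 0, 0, -0.4]]])

```text
time: 12.58
ee_pos: [0.6445, 0.226, 0.0963]
ee_rot: [-0.001, 0.611, 0.791, -0.002]
contact_force: [0.3, -0.0, -1.3]
finger_gap: 0.0384
```

```bash
cat >> h.py <<'E'
def traycmp(fn,col,top,zt,rimz=.009):
    """crop picture + rim centre/angle in tool frame (u=tool y, v=tool x, mm)"""
    i,im=look("wrist",fn); o,R=tool(); t=o["ee_pos"]*1000
    return i,im
def tf(i,p,z):
    o,R=tool(); return ((world(i,p,z)-o["ee_pos"][:2])@R[:2,:2]*1000).round(1).tolist()
E
python3 - <<'E'
from h import *
go(647.5,226,30,104.7)
i,im=look("wrist","w6")
E
```

```text
t 12.58 at [644.5 226.   96.3] jaw 104.6 j6 -89.0 SHIFT(tool axes now) [-0.8  3.2 66.3] TURN z tool -0.07 tilt [-0.0042 -0.0011 -1.    ] gap 38.4 F [ 0.3 -0.  -1.3]
```

View pics/w6.png

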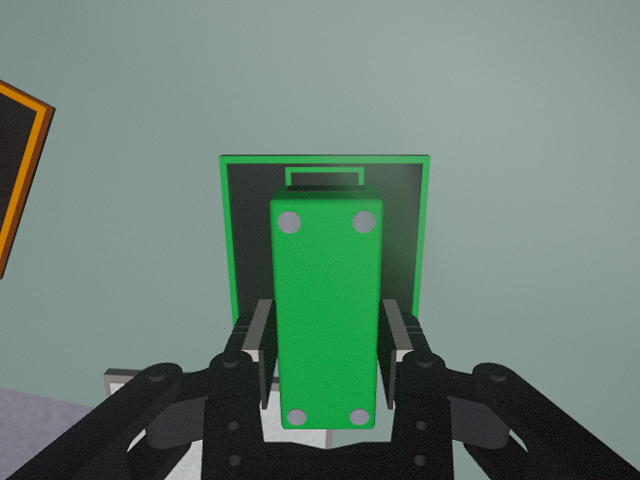

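```bash
python3 - <<'E'
from h import *
i=robot.camera_info("wrist")
print("rim",tf(i,[[220,155],[430,156]],.009),"outl",tf(i,[[286,168],[363,168]],.003))
for z in(.102,.105): print(z,tf(i,[[272,201],[382,200],[283,429],[374,429]],z))
E
```

```text
rim [[-62.1, -55.3], [58.1, -54.8]] outl [[-25.1, -47.0], [20.5, -47.0]]
0.102 [[-20.4, -49.5], [18.7, -49.9], [-20.0, 51.8], [19.7, 51.8]]
0.105 [[-20.0, -50.2], [18.3, -50.6], [-19.6, 49.0], [19.2, 49.0]]
```

Call:
jog_arm(commands=[[[-1.2, 3.5, 15, 0, 0, 0, -0.4], [0, 0, 25, 0, 0, 0, -0.4], [0, 0, 18, 0, 0, 0, -0.4], [0, 0, 8, 0, 0, 0, -0.4], [0, 0, 0, 0, 0, 0, -0.4], [0, 0, 0, 0, 0, 0, -0.4], [0, 0, 0, 0, 0, 0, -0.4]]])

```text
time: 13.22
ee_pos: [0.6504, 0.2263, 0.0343]
ee_rot: [0.001, 0.611, 0.792, 0.001]
contact_force: [-0.2, -0.4, -1.0]
finger_gap: 0.0384
```

```bash
python3 - <<'E'
from h import *
go(647.5,226,24,104.7)
i,im=look("wrist","w7")
m=mask(im,"green")
# far rim corners: extreme points of rim
ys,xs=np.nonzero(m); 
r=ys.min(); row=np.nonzero(m[r+4])[0]; print("rim top row",r,"extent",row.min(),row.max())
print("rim",tf(i,[[row.min(),r+4],[row.max(),r+4]],.009))
for y in range(r,r+70,6):
    d=np.flatnonzero(np.diff((m[y]>0).astype(int))); print(y,d)
E
```

```text
t 13.22 at [650.4 226.3  34.3] jaw 104.7 j6 -89.0 SHIFT(tool axes now) [ 0.4 -2.9 10.3] TURN z tool -0.03 tilt [ 2.3e-03  7.0e-04 -1.0e+00] gap 38.4 F [-0.2 -0.4 -1. ]
rim top row 156 extent 182 470
rim [[-61.3, -60.3], [58.7, -60.3]]
156 [188 193 194 323 324 325 413 418 419 432 433 445 446 456 457 460 462 464]
162 [181 470]
168 [182 196 455 469]
174 [182 196 272 379 455 469]
180 [183 197 272 280 371 379 454 468]
186 [184 198 272 288 321 322 327 328 329 331 333 338 339 344 345 347 348 349
 350 353 355 356 359 360 364 379 454 467]
192 [184 198 273 378 453 467]
198 [185 199 271 381 452 466]
204 [186 200 268 383 452 465]
210 [187 200 268 363 364 383 451 465]
216 [187 201 269 278 298 353 373 383 450 464]
222 [188 201 269 276 300 351 375 383 450 463]
```

Call:
jog_arm(commands=[[[-0.3, -2.2, 5, 0, 0, 0, -0.4], [0, 0, 4, 0, 0, 0, -0.4], [0, 0, 2, 0, 0, 0, -0.4], [0, 0, 0, 0, 0, 0, -0.4], [0, 0, 0, 0, 0, 0, -0.4]]])

```text
time: 13.68
ee_pos: [0.6474, 0.2253, 0.0232]
ee_rot: [0.0, 0.611, 0.792, -0.0]
contact_force: [-6.0, -2.5, 12.6]
finger_gap: 0.0384
```

Call:
jog_arm(commands=[[[0, 0, 0, 0, 0, 0, 0.2], [0, 0, 0, 0, 0, 0, 0.3], [0, 0, 0, 0, 0, 0, 0.3], [0, 0, -20, 0, 0, 0, 0.4], [0, 0, -35, 0, 0, 0, 0.5], [0, 0, -40, 0, 0, 0, 0.5], [0, 0, -40, 0, 0, 0, 0.5], [0, 0, -40, 0, 0, 0, 0.6], [0, 0, -20, 0, 0, 0, 0.6], [0, 0, 0, 0, 0, 0, 0.6], [0, 0, 0, 0, 0, 0, 0.6]]])

```text
time: 14.6
ee_pos: [0.6477, 0.2253, 0.2178]
ee_rot: [0.001, 0.611, 0.792, 0.001]
contact_force: [-0.3, -0.4, -0.3]
finger_gap: 0.0682
```

```bash
python3 - <<'E'
from h import *
i,im=look("wrist"); cv2.imwrite("pics/w8.png",im[100:330,180:480,::-1].repeat(2,0).repeat(2,1))
hsv=cv2.cvtColor(im,cv2.COLOR_RGB2HSV)
print(rects(i,mask(im,"green"),.009,400))
i,im=look("top")
print("top orange tray",rects(i,mask(im,"orange"),.009,600))
go(654,-219,230,22.8)
E
```

```text
[(648.6, 224.5, 119.7, 119.2, -75.3, array([327., 198.]))]
top orange tray [(647.0, -15.6, 119.9, 119.9, 76.2, array([349., 172.]))]
t 14.7 at [646.8 225.1 215.3] jaw 104.7 j6 -89.0 SHIFT(tool axes now) [-431.4 -105.6  -14.5] TURN z tool 81.88 tilt [-2.1e-03 -5.0e-04 -1.0e+00] gap 68.2 F [-0.3  0.  -0.6]
```

View pics/w8.png

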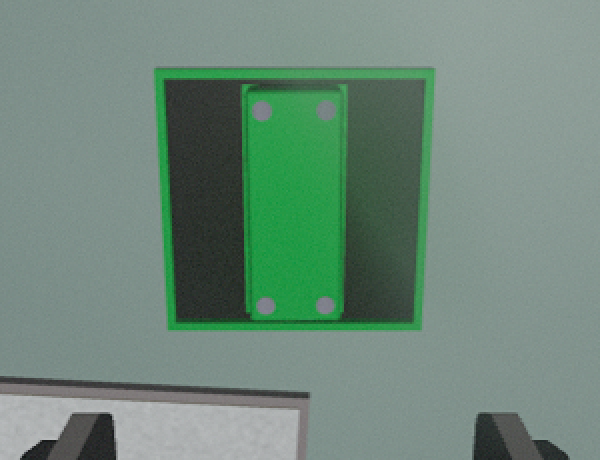

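Green is also on its outline. Next is the blue channel: grip it by its block, then set it aside on the vacated bench around (430,-150).

Call:
jog_arm(commands=[[[-20, -5, 0, 0, 0, 0, 0.6], [-36, -9, 0, 0, 0, 0, 0.6], [-40, -10, 0, 0, 0, 0, 0.6], [-40, -10, 0, 0, 0, 0, 0.6], [-40, -10, 0, 0, 0, 0, 0.6], [-40, -10, 0, 0, 0, 0, 0.6], [-40, -10, 0, 0, 0, 0, 0.6], [-40, -10, 0, 0, 0, 0, 0.6], [-40, -10, 0, 0, 0, 0, 0.6], [-40, -10, 0, 0, 0, 0, 0.6], [-36, -9, 0, 0, 0, 0, 0.6], [-20, -3, 0, 0, 0, 0, 0.6]]])

```text
time: 15.7
ee_pos: [0.6531, -0.2235, 0.2147]
ee_rot: [-0.001, 0.612, 0.791, -0.001]
contact_force: [-0.9, 0.2, 0.2]
finger_gap: 0.0684
```

Call:
jog_arm(commands=[[[0, 0, 0, 0, 0, 6.8, 0.6], [0, 0, 0, 0, 0, 6.8, 0.6], [0, 0, 0, 0, 0, 6.8, 0.6], [0, 0, 0, 0, 0, 6.8, 0.6], [0, 0, 0, 0, 0, 6.8, 0.6], [0, 0, 0, 0, 0, 6.8, 0.6], [0, 0, 0, 0, 0, 6.8, 0.6], [0, 0, 0, 0, 0, 6.8, 0.6], [0, 0, 0, 0, 0, 6.8, 0.6], [0, 0, 0, 0, 0, 6.8, 0.6], [0, 0, 0, 0, 0, 6.8, 0.6], [0, 0, 0, 0, 0, 6.8, 0.6]]])

```text
time: 16.7
ee_pos: [0.6538, -0.2193, 0.2147]
ee_rot: [-0.001, 0.98, 0.197, -0.001]
contact_force: [0.3, 0.8, -0.2]
finger_gap: 0.0684
```

Call:
jog_arm(commands=[[[0, 0, 0, 0, 0, 0, 0.4], [0, 0, 0, 0, 0, 0, 0.4]]])

```text
time: 16.87
ee_pos: [0.6539, -0.2193, 0.2153]
ee_rot: [-0.001, 0.979, 0.202, -0.001]
contact_force: [-0.1, -0.1, 0.6]
finger_gap: 0.0599
```

```bash
python3 - <<'E'
from h import *
go(654,-218,80,22.8)
i,im=look("wrist","w9")
print(rects(i,mask(im,"blue"),.056,400))
E
```

```text
t 16.87 at [ 653.9 -219.3  215.3] jaw 23.3 j6 -46.0 SHIFT(tool axes now) [  0.8  -1.  135.3] TURN z tool 0.5 tilt [-2.1e-03  9.0e-04 -1.0e+00] gap 59.9 F [-0.1 -0.1  0.6]
[(655.2, -219.1, 101.8, 39.7, -67.3, array([330., 210.]))]
```

View pics/w9.png

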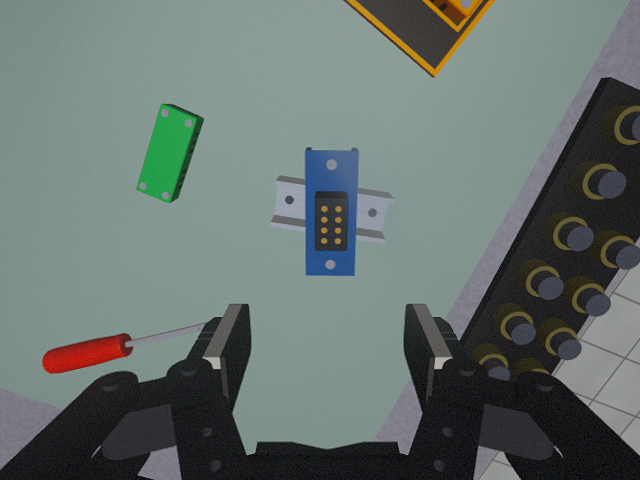

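The blue channel is at (330,210) with its block under the gripper; the bench parts nearby, driver tip at (205,325) and decoy at (168,150), stay below the fingers. Descending onto the block.

Call:
jog_arm(commands=[[[0.5, -0.7, 15, 0, 0, 0.5, 0.2], [0, 0, 30, 0, 0, 0, 0.2], [0, 0, 35, 0, 0, 0, 0.2], [0, 0, 30, 0, 0, 0, 0.2], [0, 0, 20, 0, 0, 0, 0.2], [0, 0, 10, 0, 0, 0, 0.2], [0, 0, 4, 0, 0, 0, 0.2], [0, 0, 0, 0, 0, 0, 0.2]]])

```text
time: 17.58
ee_pos: [0.6545, -0.2187, 0.0725]
ee_rot: [-0.0, 0.981, 0.197, -0.0]
contact_force: [-0.5, 0.0, 0.9]
finger_gap: 0.0512
```

Call:
jog_arm(commands=[[[0, 0, 0, 0, 0, 0, -0.2], [0, 0, 0, 0, 0, 0, -0.5], [0, 0, 0, 0, 0, 0, -0.8], [0, 0, 0, 0, 0, 0, -0.8], [0, 0, 0, 0, 0, 0, -0.8], [0, 0, 0, 0, 0, 0, -0.8], [0, 0, 0, 0, 0, 0, -0.8], [0, 0, 0, 0, 0, 0, -0.8]]])

```text
time: 18.25
ee_pos: [0.6554, -0.2189, 0.0744]
ee_rot: [0.001, 0.981, 0.196, 0.001]
contact_force: [1.2, -0.1, 7.5]
finger_gap: 0.0221
```

Call:
jog_arm(commands=[[[0, 0, -5, 0, 0, 0, -0.8], [0, 0, -15, 0, 0, 0, -0.8], [0, 0, -25, 0, 0, 0, -0.8], [0, 0, -25, 0, 0, 0, -0.8], [0, 0, -15, 0, 0, 0, -0.8], [0, 0, 0, 0, 0, 0, -0.8]]])

```text
time: 18.75
ee_pos: [0.6561, -0.2193, 0.1628]
ee_rot: [0.002, 0.981, 0.196, 0.003]
contact_force: [1.2, -0.7, -0.6]
finger_gap: 0.0226
```

```bash
python3 - <<'E'
from h import *
go(430,-150,160,101.4)
E
```

```text
t 18.75 at [ 656.1 -219.3  162.8] jaw 22.6 j6 -45.0 SHIFT(tool axes now) [-182.1 -150.8    1.3] TURN z tool -78.81 tilt [ 0.006  -0.0025 -1.    ] gap 22.6 F [ 1.2 -0.7 -0.6]
```

Call:
jog_arm(commands=[[[-9, -7.5, 0, 0, 0, 0, -0.8], [-18, -15, 0, 0, 0, 0, -0.8], [-22, -18.3, 0, 0, 0, 0, -0.8], [-22, -18.3, 0, 0, 0, 0, -0.8], [-22, -18.3, 0, 0, 0, 0, -0.8], [-22, -18.3, 0, 0, 0, 0, -0.8], [-22, -18.3, 0, 0, 0, 0, -0.8], [-22, -18.3, 0, 0, 0, 0, -0.8], [-18, -15, 0, 0, 0, 0, -0.8], [-5.1, -3.5, 0, 0, 0, 0, -0.8]]])

```text
time: 19.58
ee_pos: [0.4251, -0.148, 0.1572]
ee_rot: [-0.001, 0.981, 0.196, -0.001]
contact_force: [0.5, -0.8, -1.6]
finger_gap: 0.0225
```

Call:
jog_arm(commands=[[[0, 0, 5, 0, 0, -6.6, -0.8], [0, 0, 5, 0, 0, -6.6, -0.8], [0, 0, 5, 0, 0, -6.6, -0.8], [0, 0, 5, 0, 0, -6.6, -0.8], [0, 0, 5, 0, 0, -6.6, -0.8], [0, 0, 5, 0, 0, -6.6, -0.8], [0, 0, 5, 0, 0, -6.6, -0.8], [0, 0, 5, 0, 0, -6.6, -0.8], [0, 0, 5, 0, 0, -6.6, -0.8], [0, 0, 5, 0, 0, -6.6, -0.8], [0, 0, 5, 0, 0, -6.6, -0.8], [0, 0, 5, 0, 0, -6.2, -0.8]]])

```text
time: 20.58
ee_pos: [0.4287, -0.1495, 0.0973]
ee_rot: [-0.0, 0.631, 0.776, -0.0]
contact_force: [0.3, 1.0, -1.9]
finger_gap: 0.0225
```

Call:
jog_arm(commands=[[[0, 0, 15, 0, 0, 0, -0.8], [0, 0, 15, 0, 0, 0, -0.8], [0, 0, 7, 0, 0, 0, -0.8], [0, 0, 0, 0, 0, 0, -0.8], [0, 0, 0, 0, 0, 0, -0.8]]])

```text
time: 21.0
ee_pos: [0.4285, -0.1494, 0.0608]
ee_rot: [-0.0, 0.633, 0.774, -0.0]
contact_force: [0.6, -0.3, -0.8]
finger_gap: 0.0227
```

```bash
python3 - <<'E'
from h import *
go(430,-150,46,101.4)
i,im=look("scene","s2"); cv2.imwrite("pics/s2c.png",im[150:420,120:480,::-1].repeat(2,0).repeat(2,1))
E
```

```text
t 21.0 at [ 428.5 -149.4   60.8] jaw 101.4 j6 -126.0 SHIFT(tool axes now) [-0.9  1.3 14.8] TURN z tool -0.02 tilt [-6.e-04  3.e-04 -1.e+00] gap 22.7 F [ 0.6 -0.3 -0.8]
```

View pics/s2c.png

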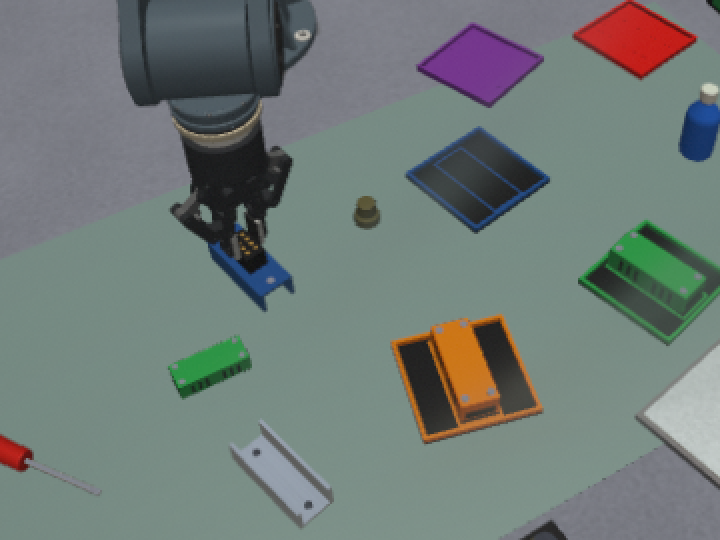

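The blue channel hangs level above free bench at (250,265) in the crop, and the aluminium channel stands alone at (280,475).

Call:
jog_arm(commands=[[[0, 0, 7, 0, 0, 0, -0.8], [0, 0, 5, 0, 0, 0, -0.8], [0, 0, 2, 0, 0, 0, -0.8], [0, 0, 0.5, 0, 0, 0, -0.8], [0, 0, 0, 0, 0, 0, -0.8]]])

```text
time: 21.47
ee_pos: [0.4283, -0.1492, 0.0466]
ee_rot: [-0.0, 0.633, 0.774, -0.0]
contact_force: [-3.0, 1.2, 6.9]
finger_gap: 0.0226
```

Call:
jog_arm(commands=[[[0, 0, 0, 0, 0, 0, -0.2], [0, 0, 0, 0, 0, 0, 0.1], [0, 0, 0, 0, 0, 0, 0.1], [0, 0, -15, 0, 0, 0, 0.2], [0, 0, -30, 0, 0, 0, 0.5], [0, 0, -35, 0, 0, 0, 0.5], [0, 0, -35, 0, 0, 0, 0.5], [0, 0, -35, 0, 0, 0, 0.6], [0, 0, -20, 0, 0, 0, 0.6], [0, 0, 0, 0, 0, 0, 0.6], [0, 0, 0, 0, 0, 0, 0.6]]])

```text
time: 22.38
ee_pos: [0.4288, -0.1495, 0.2169]
ee_rot: [0.001, 0.633, 0.774, 0.0]
contact_force: [-0.4, 0.1, -1.0]
finger_gap: 0.0687
```

```bash
python3 - <<'E'
from h import *
i,im=look("top")
print("blue chan",rects(i,mask(im,"blue"),.028,400))
sub=im[:,390:480].copy()
hsv=cv2.cvtColor(im,cv2.COLOR_RGB2HSV)
print(hsv[150:175:3,425:440:3].tolist()[0:4], hsv[200,400], hsv[162,432])
m=cv2.inRange(hsv,(0,0,120),(180,28,255)); m[:,:390]=0;m[:,480:]=0;m[:115]=0;m[210:]=0
print("alu",rects(i,m,.014,50))
cv2.imwrite("pics/t3.png",cv2.resize(im[110:300,230:480],(800,608),interpolation=cv2.INTER_CUBIC)[:600,:,::-1])
go(655,-219,215,-67.2)
E
```

```text
blue chan []
[[[109, 28, 157], [109, 28, 171], [110, 30, 168], [107, 15, 117], [77, 29, 156]], [[109, 29, 122], [111, 29, 170], [109, 29, 169], [53, 11, 89], [92, 24, 157]], [[110, 30, 172], [109, 29, 170], [111, 28, 171], [102, 12, 104], [110, 28, 162]], [[110, 31, 172], [109, 29, 170], [109, 31, 171], [109, 25, 144], [111, 23, 145]]] [ 77  28 163] [111  28 171]
alu [(597.7, -153.6, 101.6, 69.8, -1.5, array([401., 192.])), (660.2, -224.7, 106.4, 46.9, 15.2, array([433., 157.]))]
t 22.43 at [ 428.2 -149.3  215.8] jaw 101.4 j6 -126.0 SHIFT(tool axes now) [-113.1  208.5    0.8] TURN z tool -11.41 tilt [-2.e-04  1.e-04 -1.e+00] gap 68.4 F [-0.1  0.4 -0.2]
```

View pics/t3.png

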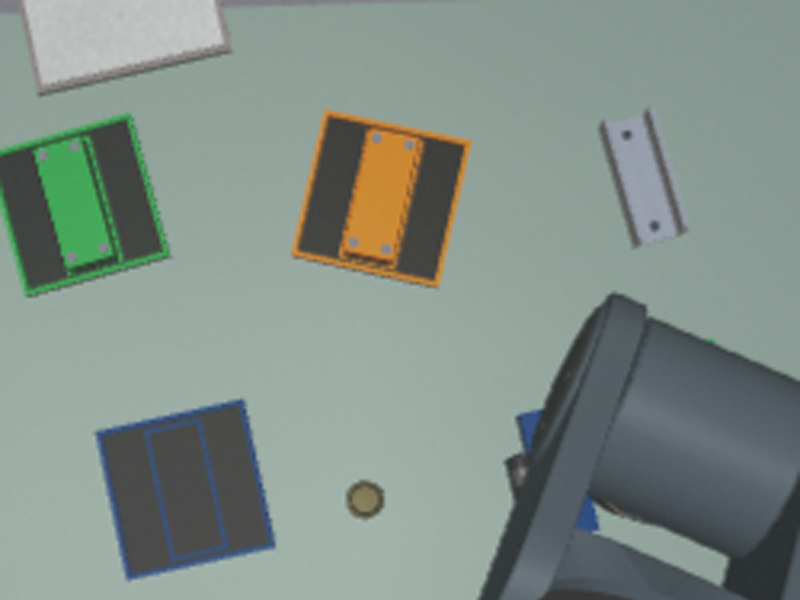

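```bash
python3 - <<'E'
from h import *
i=robot.camera_info("top")
f=lambda L,z: (world(i,np.array(L)/3.2+[230,110]-.35,z)*1000)
def rep(n,L,z):
    w=f(L,z); (x,y),s,a=cv2.minAreaRect(w.astype(np.float32)); print(n,w.mean(0).round(1),np.round(s,1),round(a,1))
rep("tray",[[97,432],[244,400],[274,546],[129,579]],.009)
rep("outl",[[147,431],[201,420],[226,548],[173,559]],.003)
rep("alu28",[[602,122],[652,108],[687,234],[635,247]],.028)
rep("holes(z4)",[[627,135],[655,226]],.004)
rep("orange top",[[370,127],[423,139],[395,262],[342,258]],.031)
w=f([[627,135],[655,226]],.004); d=w[0]-w[1]; print("alu axis",np.degrees(np.arctan2(d[1],d[0])))
E
```

```text
tray [418.6 142.2] [118.6 119.1] 11.2
outl [418.5 142.3] [103.5  43.8] 10.4
alu28 [ 653.5 -219.9] [102.5  41.3] 12.9
holes(z4) [ 656.7 -222.2] [76.2  0. ] -165.0
orange top [643.2 -16.8] [ 42.5 105.5] 77.0
alu axis 15.00532085213736
```

Call:
jog_arm(commands=[[[-7, 13, 0, 0, 0, -1.3, 0.6], [-14, 27, 0, 0, 0, -1.3, 0.6], [-18, 33, 0, 0, 0, 0, 0.6], [-19, 34, 0, 0, 0, 0, 0.6], [-19, 34, 0, 0, 0, 0, 0.6], [-19, 34, 0, 0, 0, 0, 0.6], [-14, 22, 0, 0, 0, 0, 0.6], [-5, 11, 0, 0, 0, 0, 0.6], [0, 0, 0, 0, 0, 0, 0.6], [0, 0, 0, 0, 0, 0, 0.6]]])

```text
time: 23.27
ee_pos: [0.6571, -0.2117, 0.2138]
ee_rot: [-0.002, 0.616, 0.788, -0.001]
contact_force: [-1.7, 0.4, -0.5]
finger_gap: 0.0682
```

```bash
python3 - <<'E'
from h import *
go(655,-220,215,104)
i,im=look("wrist","w10")
cv2.imwrite("pics/w10c.png",cv2.resize(im[100:310,240:440],None,fx=2.8,fy=2.8,interpolation=cv2.INTER_CUBIC)[:,:,::-1])
it,t=look("top")
print("blue chan",rects(it,mask(t,"blue"),.028,200))
E
```

```text
t 23.27 at [ 657.1 -211.7  213.8] jaw 104.0 j6 -126.0 SHIFT(tool axes now) [-7.5 -4.  -1.2] TURN z tool -0.0 tilt [-0.0033  0.0012 -1.    ] gap 68.2 F [-1.7  0.4 -0.5]
blue chan []
```

View pics/w10c.png

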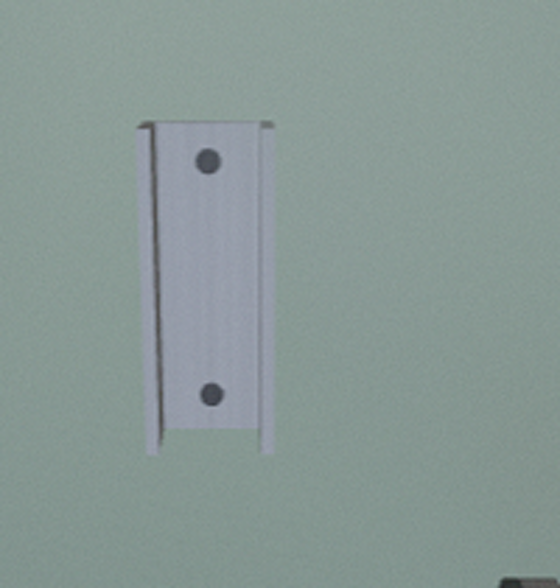

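```bash
python3 - <<'E'
from h import *
i=robot.camera_info("wrist")
q=lambda L:np.array(L)/2.8+[240,100]
a=world(i,q([[138,128],[274,128],[273,455],[147,455]]),.028)*1000
h=world(i,q([[208,161],[212,394]]),.004)*1000
o,R=tool()
print("corners",a.mean(0).round(1),"tool",(R.T[:2,:2]@(a.mean(0)-o["ee_pos"][:2]*1000)).round(1),"holes",h.mean(0).round(1))
d=h[1]-h[0];e=(a[3]+a[2])/2-(a[0]+a[1])/2
print(np.degrees(np.arctan2(d[1],d[0])),np.degrees(np.arctan2(e[1],e[0])),np.hypot(*e),np.hypot(*(a[1]-a[0])))
E
```

```text
corners [ 658.3 -223. ] tool [-11.3  -1.2] holes [ 658.3 -223.1]
14.45163813220754 14.139565689150219 101.15348671306225 39.20994671697701
```

Call:
jog_arm(commands=[[[-5, -1, 15, 0, 0, -0.3, 0.6], [-5.5, -1, 35, 0, 0, 0, 0.6], [0, 0, 40, 0, 0, 0, 0.6], [0, 0, 40, 0, 0, 0, 0.6], [0, 0, 35, 0, 0, 0, 0.6], [0, 0, 20, 0, 0, 0, 0.6], [0, 0, 9, 0, 0, 0, 0.6], [0, 0, 3, 0, 0, 0, 0.6], [0, 0, 0, 0, 0, 0, 0.6]]])

```text
time: 24.12
ee_pos: [0.6584, -0.2227, 0.02]
ee_rot: [0.0, 0.614, 0.79, 0.0]
contact_force: [0.2, -0.5, -0.2]
finger_gap: 0.0687
```

Call:
jog_arm(commands=[[[0, 0, 0, 0, 0, 0, 0.2], [0, 0, 0, 0, 0, 0, 0], [0, 0, 0, 0, 0, 0, -0.2], [0, 0, 0, 0, 0, 0, -0.4], [0, 0, 0, 0, 0, 0, -0.4], [0, 0, 0, 0, 0, 0, -0.4], [0, 0, 0, 0, 0, 0, -0.4], [0, 0, 0, 0, 0, 0, -0.4]]], grip_force=30)

```text
time: 24.78
ee_pos: [0.6592, -0.223, 0.0214]
ee_rot: [0.001, 0.614, 0.79, 0.0]
contact_force: [-1.5, -0.1, 4.6]
finger_gap: 0.0388
```

Call:
jog_arm(commands=[[[0, 0, -5, 0, 0, 0, -0.4], [0, 0, -20, 0, 0, 0, -0.4], [0, 0, -35, 0, 0, 0, -0.4], [0, 0, -40, 0, 0, 0, -0.4], [0, 0, -30, 0, 0, 0, -0.4], [0, 0, -10, 0, 0, 0, -0.4], [0, 0, 0, 0, 0, 0, -0.4]]])

```text
time: 25.37
ee_pos: [0.6597, -0.2232, 0.1634]
ee_rot: [0.003, 0.614, 0.79, 0.001]
contact_force: [0.7, -0.4, -1.2]
finger_gap: 0.0388
```

```bash
python3 - <<'E'
from h import *
go(418.7,142,150,101.2)
E
```

```text
t 25.37 at [ 659.7 -223.2  163.4] jaw 104.3 j6 -127.0 SHIFT(tool axes now) [ 413.4 -143.5   11.2] TURN z tool 3.09 tilt [ 0.0057 -0.0024 -1.    ] gap 38.8 F [ 0.7 -0.4 -1.2]
```

Call:
jog_arm(commands=[[[20, -7, 0, 0, 0, 0, -0.4], [35, -12, 0, 0, 0, 0, -0.4], [38, -13, 0, 0, 0, 0, -0.4], [38, -13, 0, 0, 0, 0, -0.4], [38, -13, 0, 0, 0, 0, -0.4], [38, -13, 0, 0, 0, 0, -0.4], [38, -13, 0, 0, 0, 0, -0.4], [38, -13, 0, 0, 0, 0, -0.4], [38, -13, 0, 0, 0, 0, -0.4], [38, -13, 0, 0, 0, 0, -0.4], [35, -12, 0, 0, 0, 0, -0.4], [19.4, -8.5, 0, 0, 0, 0, -0.4]]])

```text
time: 26.37
ee_pos: [0.4143, 0.1445, 0.158]
ee_rot: [-0.001, 0.613, 0.79, -0.001]
contact_force: [0.2, -0.0, -0.7]
finger_gap: 0.0388
```

Call:
jog_arm(commands=[[[0, 0, 20, 0, 0, 3.1, -0.4], [0, 0, 30, 0, 0, 0, -0.4], [0, 0, 10, 0, 0, 0, -0.4], [0, 0, 0, 0, 0, 0, -0.4], [0, 0, 0, 0, 0, 0, -0.4], [0, 0, 0, 0, 0, 0, -0.4]]])

```text
time: 26.87
ee_pos: [0.4174, 0.1425, 0.0996]
ee_rot: [0.0, 0.635, 0.773, 0.0]
contact_force: [-0.5, -0.6, 0.1]
finger_gap: 0.039
```

```bash
python3 - <<'E'
from h import *
go(418.7,142,35,101.2)
E
```

```text
t 26.87 at [417.4 142.5  99.6] jaw 101.2 j6 -88.0 SHIFT(tool axes now) [-0.7  1.2 64.6] TURN z tool -0.02 tilt [ 0.  0. -1.] gap 39.0 F [-0.5 -0.6  0.1]
```

Down to about 10 mm above the tray floor, then one look.

Call:
jog_arm(commands=[[[-0.7, 1.2, 20, 0, 0, 0, -0.4], [0, 0, 25, 0, 0, 0, -0.4], [0, 0, 15, 0, 0, 0, -0.4], [0, 0, 6, 0, 0, 0, -0.4], [0, 0, 0, 0, 0, 0, -0.4], [0, 0, 0, 0, 0, 0, -0.4], [0, 0, 0, 0, 0, 0, -0.4]]])

```text
time: 27.45
ee_pos: [0.4194, 0.1422, 0.0344]
ee_rot: [0.001, 0.635, 0.773, 0.001]
contact_force: [0.7, -0.5, -1.0]
finger_gap: 0.0388
```

```bash
python3 - <<'E'
from h import *
go(418.7,142,24,101.2)
i,im=look("wrist","w11")
cv2.imwrite("pics/w11c.png",cv2.resize(im[130:470,150:500],None,fx=1.7,fy=1.7,interpolation=cv2.INTER_CUBIC)[:,:,::-1])
E
```

```text
t 27.45 at [419.4 142.2  34.4] jaw 101.2 j6 -88.0 SHIFT(tool axes now) [-0.1 -0.7 10.4] TURN z tool -0.02 tilt [ 1.9e-03  4.0e-04 -1.0e+00] gap 38.8 F [ 0.7 -0.5 -1. ]
```

View pics/w11c.png

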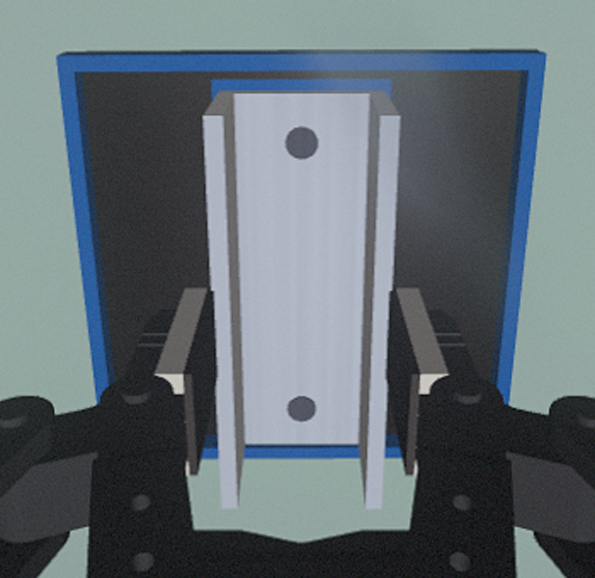

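```bash
python3 - <<'E'
from h import *
i=robot.camera_info("wrist")
q=lambda L:np.array(L)/1.7+[150,130]
print("rim",tf(i,q([[58,54],[546,53]]),.009),"outl",tf(i,q([[211,80],[391,80]]),.003), tf(i,q([[300,459]]),.003))
print("holes",tf(i,q([[301,143],[301,408]]),.0175))
print("top",tf(i,q([[203,115],[400,115],[222,508],[382,508]]),.0415))
E
```

```text
rim [[-60.6, -59.5], [59.2, -59.8]] outl [[-24.0, -52.1], [22.2, -52.1]] [[-1.1, 66.4]]
holes [[-0.9, -39.2], [-0.9, 36.8]]
top [[-20.8, -51.4], [19.2, -51.5], [-20.6, 48.8], [19.4, 48.8]]
```

Call:
jog_arm(commands=[[[0, 1, 5, 0, 0, 0, -0.4], [0, 0, 4, 0, 0, 0, -0.4], [0, 0, 1.5, 0, 0, 0, -0.4], [0, 0, 0, 0, 0, 0, -0.4], [0, 0, 0, 0, 0, 0, -0.4]]])

```text
time: 27.92
ee_pos: [0.4204, 0.1425, 0.0236]
ee_rot: [0.001, 0.635, 0.773, 0.001]
contact_force: [-3.3, -0.1, 16.7]
finger_gap: 0.0387
```

Call:
jog_arm(commands=[[[0, 0, -0.5, 0, 0, 0, 0], [0, 0, 0, 0, 0, 0, 0.3], [0, 0, 0, 0, 0, 0, 0.3], [0, 0, -20, 0, 0, 0, 0.4], [0, 0, -35, 0, 0, 0, 0.5], [0, 0, -40, 0, 0, 0, 0.5], [0, 0, -40, 0, 0, 0, 0.5], [0, 0, -40, 0, 0, 0, 0.6], [0, 0, -20, 0, 0, 0, 0.6], [0, 0, 0, 0, 0, 0, 0.6], [0, 0, 0, 0, 0, 0, 0.6]]])

```text
time: 28.83
ee_pos: [0.4198, 0.1423, 0.2188]
ee_rot: [0.001, 0.635, 0.773, 0.001]
contact_force: [-1.1, -0.1, 0.1]
finger_gap: 0.0679
```

```bash
python3 - <<'E'
from h import *
i,im=look("wrist","w12")
cv2.imwrite("pics/w12c.png",cv2.resize(im[100:300,220:440],None,fx=3,fy=3,interpolation=cv2.INTER_CUBIC)[:,:,::-1])
it,t=look("top"); print("blue chan",rects(it,mask(t,"blue"),.028,200))
go(428.5,-149.3,215,101.4)
E
```

```text
blue chan [(426.3, -147.4, 98.5, 39.2, 11.4, array([404., 257.]))]
t 28.93 at [419.  142.1 217.1] jaw 101.2 j6 -88.0 SHIFT(tool axes now) [-287.7  -47.2    2.2] TURN z tool -0.22 tilt [-2.e-03 -4.e-04 -1.e+00] gap 68.1 F [ 0.5 -0.   0.8]
```

View pics/w12c.png

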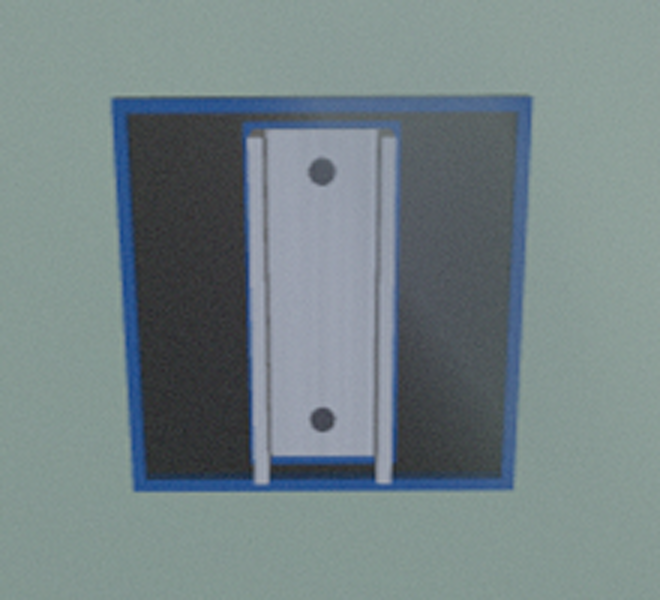

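The aluminium channel sits on its outline at (322,300) in the crop, with about 1 mm of even margin. Back for the blue channel at the pose where I released it.

Call:
jog_arm(commands=[[[-15, -2, 0, 0, 0, 0, 0.4], [-32, -5, 0, 0, 0, 0, 0.4], [-38, -6.2, 0, 0, 0, 0, 0.4], [-38, -6.2, 0, 0, 0, 0, 0.4], [-38, -6.3, 0, 0, 0, 0, 0.4], [-38, -6.3, 0, 0, 0, 0, 0.4], [-38, -6.3, 0, 0, 0, 0, 0.4], [-34, -6, 0, 0, 0, 0, 0.4], [-16.7, -2.9, 0, 0, 0, -0.2, 0.3], [0, 0, 0, 0, 0, 0, 0.3], [0, 0, 0, 0, 0, 0, 0.3], [0, 0, 0, 0, 0, 0, 0.3]]])

```text
time: 29.93
ee_pos: [0.4286, -0.1485, 0.2172]
ee_rot: [-0.001, 0.634, 0.774, -0.0]
contact_force: [-0.7, 0.2, 0.6]
finger_gap: 0.0554
```

```bash
python3 - <<'E'
from h import *
go(428.4,-149.4,47,101.4)
i,im=look("wrist"); print(rects(i,mask(im,"blue"),.028,400))
E
```

```text
t 29.93 at [ 428.6 -148.5  217.2] jaw 101.4 j6 -126.0 SHIFT(tool axes now) [-1.100e+00 -1.000e-01  1.702e+02] TURN z tool -0.02 tilt [-0.002   0.0011 -1.    ] gap 55.4 F [-0.7  0.2  0.6]
[(422.0, 93.6, 114.1, 54.1, 12.0, array([585., 248.])), (426.6, -149.7, 100.0, 39.5, 11.4, array([327., 202.]))]
```

Call:
jog_arm(commands=[[[-1, 0, 15, 0, 0, 0, 0.2], [0, 0, 35, 0, 0, 0, 0.2], [0, 0, 40, 0, 0, 0, 0.2], [0, 0, 40, 0, 0, 0, 0.2], [0, 0, 25, 0, 0, 0, 0.2], [0, 0, 12, 0, 0, 0, 0.2], [0, 0, 3, 0, 0, 0, 0.2], [0, 0, 0, 0, 0, 0, 0.2]]])

```text
time: 30.65
ee_pos: [0.429, -0.1492, 0.0478]
ee_rot: [-0.001, 0.633, 0.774, -0.0]
contact_force: [-0.2, -0.5, 0.0]
finger_gap: 0.0511
```

Call:
jog_arm(commands=[[[0, 0, 0, 0, 0, 0, -0.2], [0, 0, 0, 0, 0, 0, -0.5], [0, 0, 0, 0, 0, 0, -0.8], [0, 0, 0, 0, 0, 0, -0.8], [0, 0, 0, 0, 0, 0, -0.8], [0, 0, 0, 0, 0, 0, -0.8], [0, 0, 0, 0, 0, 0, -0.8], [0, 0, 0, 0, 0, 0, -0.8]]], grip_force=40)

```text
time: 31.32
ee_pos: [0.43, -0.1502, 0.0495]
ee_rot: [0.001, 0.633, 0.774, 0.0]
contact_force: [-0.1, 3.2, 6.9]
finger_gap: 0.022
```

Call:
jog_arm(commands=[[[0, 0, -5, 0, 0, 0, -0.8], [0, 0, -15, 0, 0, 0, -0.8], [0, 0, -30, 0, 0, 0, -0.8], [0, 0, -35, 0, 0, 0, -0.8], [0, 0, -15, 0, 0, 0, -0.8], [0, 0, 0, 0, 0, 0, -0.8]]])

```text
time: 31.82
ee_pos: [0.431, -0.1508, 0.1522]
ee_rot: [0.003, 0.633, 0.774, 0.001]
contact_force: [-0.3, -0.2, -1.4]
finger_gap: 0.0218
```

```bash
python3 - <<'E'
from h import *
go(418.3,154.2,140,101.3)
E
```

```text
t 31.82 at [ 431.  -150.8  152.2] jaw 101.4 j6 -127.0 SHIFT(tool axes now) [301.6  47.8  11.2] TURN z tool 0.09 tilt [ 0.0063 -0.003  -1.    ] gap 21.8 F [-0.3 -0.2 -1.4]
```

Call:
jog_arm(commands=[[[15, 3, 0, 0, 0, 0, -0.8], [29, 5, 0, 0, 0, 0, -0.8], [33, 5, 0, 0, 0, 0, -0.8], [33, 5, 0, 0, 0, 0, -0.8], [33, 5, 0, 0, 0, 0, -0.8], [33, 5, 0, 0, 0, 0, -0.8], [33, 5, 0, 0, 0, 0, -0.8], [33, 5, 0, 0, 0, 0, -0.8], [30, 5, 0, 0, 0, 0, -0.8], [20, 4, 0, 0, 0, 0, -0.8], [9.6, 2, 0, 0, 0, 0, -0.8], [0, 0, 0, 0, 0, 0, -0.8]]])

```text
time: 32.82
ee_pos: [0.4174, 0.1564, 0.1479]
ee_rot: [-0.0, 0.633, 0.774, -0.0]
contact_force: [-0.1, -1.4, -3.2]
finger_gap: 0.022
```

Call:
jog_arm(commands=[[[0, 0, 15, 0, 0, 0, -0.8], [0, 0, 20, 0, 0, 0, -0.8], [0, 0, 10, 0, 0, 0, -0.8], [0, 0, 3, 0, 0, 0, -0.8], [0, 0, 0, 0, 0, 0, -0.8], [0, 0, 0, 0, 0, 0, -0.8]]])

```text
time: 33.32
ee_pos: [0.4181, 0.1549, 0.1007]
ee_rot: [0.0, 0.634, 0.774, 0.0]
contact_force: [0.5, -0.4, -1.5]
finger_gap: 0.022
```

```bash
python3 - <<'E'
from h import *
go(419.7,154.6,56,101.3)
i,im=look("wrist","w13")
cv2.imwrite("pics/w13c.png",cv2.resize(im[100:470,150:500],None,fx=1.6,fy=1.6,interpolation=cv2.INTER_CUBIC)[:,:,::-1])
E
```

```text
t 33.32 at [418.1 154.9 100.7] jaw 101.4 j6 -87.0 SHIFT(tool axes now) [-0.6  1.5 44.7] TURN z tool 0.05 tilt [ 3.e-04  0.e+00 -1.e+00] gap 22.0 F [ 0.5 -0.4 -1.5]
```

View pics/w13c.png

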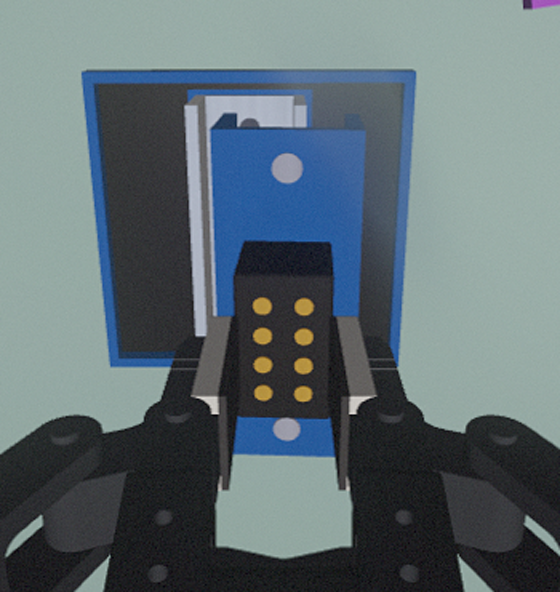

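```bash
python3 - <<'E'
from h import *
i=robot.camera_info("wrist")
q=lambda L:np.array(L)/1.6+[150,100]
print("alu far",tf(i,q([[186,104],[306,104]]),.031),"rim",tf(i,q([[83,72],[415,71]]),.009))
for z in (.078,.080,.082): print("blue far",tf(i,q([[212,128],[364,128],[285,456]]),z),"holes",tf(i,q([[287,168],[287,429]]),z))
E
```

```text
alu far [[-33.0, -52.0], [6.6, -52.0]] rim [[-72.8, -60.4], [46.4, -60.8]]
blue far [[-19.5, -52.3], [20.1, -52.3], [-0.3, 50.1]] holes [[0.1, -41.6], [0.3, 40.2]]
blue far [[-19.2, -52.7], [19.9, -52.7], [-0.3, 48.5]] holes [[0.1, -42.1], [0.3, 38.7]]
blue far [[-19.0, -53.0], [19.6, -53.0], [-0.3, 46.9]] holes [[0.1, -42.6], [0.3, 37.2]]
```

Call:
jog_arm(commands=[[[-1.2, 0.6, 8, 0, 0, 0, -0.8], [0, 0, 12, 0, 0, 0, -0.8], [0, 0, 10, 0, 0, 0, -0.8], [0, 0, 6, 0, 0, 0, -0.8], [0, 0, 3, 0, 0, 0, -0.8], [0, 0, 0, 0, 0, 0, -0.8], [0, 0, 0, 0, 0, 0, -0.8]]])

```text
time: 33.95
ee_pos: [0.4187, 0.1542, 0.0614]
ee_rot: [-0.0, 0.633, 0.774, 0.0]
contact_force: [-0.0, 0.7, -1.2]
finger_gap: 0.0218
```

```bash
python3 - <<'E'
from h import *
go(419.7,153.4,55.7,101.3)
E
```

```text
t 33.95 at [418.7 154.2  61.4] jaw 101.4 j6 -87.0 SHIFT(tool axes now) [-1.   0.8  5.7] TURN z tool 0.09 tilt [-0.  0. -1.] gap 21.8 F [-0.   0.7 -1.2]
```

Call:
jog_arm(commands=[[[-0.4, 0.4, 2.5, 0, 0, 0, -0.8], [0, 0, 2, 0, 0, 0, -0.8], [0, 0, 1, 0, 0, 0, -0.8], [0, 0, 0, 0, 0, 0, -0.8], [0, 0, 0, 0, 0, 0, -0.8]]])

```text
time: 34.37
ee_pos: [0.4194, 0.1542, 0.0564]
ee_rot: [0.0, 0.633, 0.774, 0.0]
contact_force: [-3.3, 1.8, 9.4]
finger_gap: 0.0218
```

Call:
jog_arm(commands=[[[0, 0, 0, 0, 0, 0, -0.3], [0, 0, 0, 0, 0, 0, 0], [0, 0, 0, 0, 0, 0, 0.1], [0, 0, 0, 0, 0, 0, 0.1], [0, 0, -15, 0, 0, 0, 0.1], [0, 0, -30, 0, 0, 0, 0.2], [0, 0, -40, 0, 0, 0, 0.2], [0, 0, -40, 0, 0, 0, 0.4], [0, 0, -30, 0, 0, 0, 0.4], [0, 0, 0, 0, 0, 0, 0.4], [0, 0, 0, 0, 0, 0, 0.4]]])

```text
time: 35.28
ee_pos: [0.4197, 0.154, 0.2121]
ee_rot: [0.001, 0.633, 0.774, 0.001]
contact_force: [-0.9, -0.0, -1.1]
finger_gap: 0.0601
```

```bash
python3 - <<'E'
from h import *
go(419.7,153.4,55.7,101.3)
i,im=look("wrist"); a=cv2.resize(im[90:300,230:440],(420,420),interpolation=cv2.INTER_CUBIC)
j,s=look("scene"); b=cv2.resize(s[180:320,300:480],(380,296),interpolation=cv2.INTER_CUBIC)
c=np.zeros((420,800,3),np.uint8); c[:,:420]=a; c[:296,420:]=b
cv2.imwrite("pics/fin.png",c[:,:,::-1])
k,t=look("top"); cv2.imwrite("pics/topfin.png",t[:,:,::-1])
m=mask(im,"blue"); print(rects(i,m,.035,400))
E
```

```text
t 35.28 at [419.7 154.  212.1] jaw 101.4 j6 -87.0 SHIFT(tool axes now) [ -0.6  -0.7 156.4] TURN z tool 0.09 tilt [ 3.2e-03  8.0e-04 -1.0e+00] gap 60.1 F [-0.9 -0.  -1.1]
[(515.8, 399.2, 99.5, 41.8, 58.5, array([564., 357.])), (413.7, 141.1, 110.6, 110.6, 11.4, array([315., 189.]))]
```

No pictures left, so I'll check by numbers: blue web pose in the wrist and top views, and change at the bystanders.

```bash
python3 - <<'E'
from h import *
i,im=look("wrist"); o,R=tool()
def web(i,im,k,amin,roi=None):
    m=mask(im,"blue")
    m=cv2.morphologyEx(m,cv2.MORPH_OPEN,np.ones((k,k)))
    for z in(.035,):
        for r in rects(i,m,z,amin): print(" ",r)
print("wrist"); web(i,im,9,300)
print("top"); k,t=look("top"); web(k,t,5,40)
# expected corners of blue/alu tops projected, colour probes just inside/outside
a=np.radians(11.3); u=np.array([np.cos(a),np.sin(a)]); v=np.array([-u[1],u[0]])
im0=cv2.imread("pics/top0.png")[:,:,::-1]
d=np.abs(im0.astype(int)-t).max(2)
for n,(c,r) in {"bottle":(183,227),"shell":(344,266),"driver":(520,218),"decoy":(437,223)}.items(): print(n,"changed px",int((d[r-18:r+18,c-20:c+20]>40).sum()))
for n,(c,r) in {"gtray":(255,174),"otray":(349,172)}.items(): print(n,rects(k,mask(t[:, :],n.startswith("g") and "green" or "orange"),.009,500))
# scan across the interlock in wrist, 35 mm from centre, at z=.035
ctr=np.array([.4180,.1540])
for s in(-42,-35,35,42):
    row=""
    for y in range(-45,46,3):
        p=proj(i,[*(ctr+u*s/1000+v*y/1000),.035])[0].round().astype(int)
        q=im[p[1],p[0]].astype(int); row+=("B" if q[2]>q[0]+50 else "#" if q.max()<70 else "a" if q.min()>105 else ".")
    print(s,row)
E
```

```text
wrist
  (515.5, 399.2, 99.7, 40.9, 60.1, array([566., 360.]))
  (452.5, 161.8, 40.2, 26.9, -78.6, array([331., 254.]))
  (404.4, 152.4, 74.5, 39.9, 11.4, array([329., 189.]))
top
  (513.7, 397.4, 35.1, 30.2, -1.2, array([184., 227.]))
bottle changed px 66
shell changed px 0
driver changed px 0
decoy changed px 0
gtray [(647.5, 226.5, 119.2, 119.2, -75.3, array([254., 174.]))]
otray [(647.0, -15.6, 119.9, 119.9, 76.2, array([349., 172.]))]
-42 ####.a.aaBBBBBaaaBBBBB.......Ba
-35 ####.aaaaBBBBBBBBBBBBBB......Ba
35 #####a.aaBBBBBBBBBBBBBB#####.Ba
42 ####.a###BBBBBBaaBBBBBB######Ba
```

```bash
python3 - <<'E'
from h import *
k,t=look("top"); im0=cv2.imread("pics/top0.png")[:,:,::-1].copy()
for x in(im0,t):
    print([r for r in rects(k,mask(x,"blue"),.009,40) if r[1]>350])
d=np.abs(im0.astype(int)-t).max(2)[200:255,155:215]; ys,xs=np.nonzero(d>40); print(xs.min()+155,xs.max()+155,ys.min()+200,ys.max()+200)
s0=cv2.imread("pics/scene0.png")[:,:,::-1].copy(); j,s=look("scene")
d=np.abs(s0.astype(int)-s).max(2); print("scene bottle diff",int((d[190:232,455:485]>40).sum()))
print(robot.get_obs()["contact_force"].round(1))
E
```

```text
[(517.9, 415.3, 38.7, 38.4, 88.8, array([181., 226.]))]
[(516.8, 406.6, 54.4, 39.9, 81.8, array([184., 226.]))]
194 214 235 254
scene bottle diff 0
[0.4 1.5 0.7]
```

```bash
python3 -c "
from station import robot
print(robot.job_done())"
```

```text
the job is handed in; nothing more can be done
None
```

The kit is laid out as asked and handed in at about 36 s of robot time, with the gripper open and clear of everything.

- **Trays:** I set orange, then green, then the aluminium channel (open side up) in their own trays. The close views after release show each flat on its outline, to within 1–2 mm. Orange and blue had to come off their stacks first, so blue waited on free bench in between.
- **Blue channel:** it now sits on the aluminium channel, open side down. By the wrist camera its direction is about 11.4°, against about 11.2° for the tray. The sideways shift is about 12.7 mm (12 asked, 4–20 fits), the ends are even to about 0.5 mm, and both ends measure 40 mm wide, so it lies level.
- **Bystanders:** the shell and driver areas show no change in the top view, and the bottle area shows none in the scene view.

- **Top view at the bottle:** it showed 66 changed pixels beside the bottle and a wider blue patch there. I take this to be part of the arm in view, since the scene picture of the bottle is unchanged.
- **Final picture:** I could not view one because the picture limit was reached. The interlock is confirmed only by these measurements and by the height at which the blue channel made contact: 56.4 mm measured, 55.7 mm expected.

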